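# Stand the fallen oil bottle up against the warming cabinet

## Robot

A 6-joint arm with a two-finger parallel gripper is mounted at the origin on the work surface. World frame = base frame: x ahead of the robot, y to its left, z up, the work surface at z = 0. Lengths are in m, angles in rad, forces in N, time in s.
With the tool pointing down it reaches from about 0.3 to 0.775 m from the base axis. Payload 14.6 kg.
Tool frame: the origin (TCP) lies on the centre line of the jaws, within the pads' length; the fingertips stand ctrl.tcp_to_tips ahead of it and the grasp point (between the pads) lies 2 mm behind it (ctrl.tcp_to_tips is the distance from the TCP to the fingertips, in m); z points along the fingers, y is the line along which they close (so a half turn about z gives the same grasp; the last joint's range is limited). The gripper opens to 94 mm and grips with 3 to 60 N. Pads are 16 mm wide; open, the fingers measure 119 mm over their backs; the gripper's body (75 mm by 177 mm) begins 78 mm behind the grasp point.
Start: joints at [-1.283, 0.3, 1.521, -0, 1.321, -0.067], TCP at [0.191, -0.516, 0.222] pointing down, gripper open.
Joint ranges: [-3.03, 3.03], [-0.79, 2.21], [0.23, 2.52], [-1.04, 4.18], [0, 3.07], [-2.55, 2.55]. Speed limits (rad/s): [2.22, 2.22, 2.57, 3.14, 3.14, 3.14].

## Interface

Orientations are given as [roll, pitch, yaw] about the fixed x, y, z axes, in that order (R = Rz(yaw) Ry(pitch) Rx(roll)).
In Python, from station import telemetry, viewer, hand_in, ctrl gives the robot as it stands.
- The arm moves only by the tool step_arm, never from a script. Its argument "plan" is a list of rows, each an object of numbers: "dx", "dy", "dz": the shift along the tool's x, y, z scaled (see below); "rx", "ry", "rz": the turn, a rotation vector about the tool's x, y, z scaled (see below); "claw": the closure, from 0 (fully open) to 1 (shut). In form: [{"dx": .., "dy": .., "dz": .., "rx": .., "ry": .., "rz": .., "claw": ..}, ...]. A call has 1 to 10 rows; each row shifts and turns the commanded pose from where the row before left it, along the tool's axes as they then stand; what a row does not reach is not made up. The controller multiplies each number of a shift by 0.1 m and each number of a turn by 90 degrees. A row lasts 1/10 s, in which the tool goes at most 50 mm and 8.59 degrees, less where a joint would pass 70% of its speed; a pose out of reach is approached as far as the arm can. A call with a number of a shift or a turn outside -1 to 1 is refused whole. A call with a gripper value outside its range is refused whole. The fingers move at their own pace and stop on an object; "grip_force" is the grip in N (left out, the last holds). Time passes only in rows, so rows that do not move let the fingers close. It gives the time, the measured TCP pose, the force, the opening and the grip force at its end, in the units of the state.
- telemetry.get_obs(): the state, without advancing time (a new reading comes with each control period).
- viewer.camera(name): name is "side" or "top" or "wrist"; returns a dict with "img" (480x640x3 uint8, red, green, blue), "z_map" (480x640 float32, m along the optical axis (not along the pixel's ray), 0 where there is no reading), "fx", "fy", "cx", "cy" (pixels), "R" (3x3) and "t" (3): a world point X has camera coordinates R X + t; the wrist camera has in their place "tool_from_camera" (4x4, takes a point from camera to tool coordinates, whose origin is the TCP and whose axes are the flange's). Camera axes: x right, y down, z forward; pixel columns grow to the right and rows downward; lengths in m; the calibration is good to about 2 mm. The wrist camera is an equidistant fisheye: a pixel r from the principal point sees the ray r / f radians off the axis. A picture is of the moment at which its call begins: read the wrist's pose just before it.
- hand_in(): hands the job in; it is judged then, once.
Trained networks look in a picture, given as the dict that the camera call returned (one of the last four; its "shot" number tells which), for a name from the list of things; names that differ only in an ending like _2 or _b are one class to them, and where a whole thing is asked for, a point or a joint stands for the part that bears it (a point fixed in the world has none). Each returns a list of dicts, best first, with "score" (0 to 1); they miss things now and then, are a little off and sometimes report something else, mostly with a low value. They report only what shows in the picture. A call takes as long as a camera call. They do not tell look-alikes from the thing itself.
- viewer.recognise(target, picture): "rect" ([left, top, right, bottom] in pixels, round what is visible of it).
The state is a dict: "time_s": time; "qpos": joint angles; "joint_vel": joint speeds; "tau": joint torques, N m; "ee_pos": TCP position; "eef_rot": TCP orientation; "force": force on the tool from outside, world axes, zero at the start; "moment": the same for the moment, N m; "grip_width": finger opening in m; "grip_force": force on a finger pad.
Only numpy, scipy, OpenCV 4.12 (cv2) and the standard library are available. Lean on these libraries where they do the work, as an engineer would, in place of code of your own. Each camera call takes 0.05 s, during which the arm holds its last target. There are 200 camera calls.

## Task

The heavy square oil bottle has fallen over: raise its neck end without lifting the whole bottle off the counter, lean its cap against the smooth side wall of the warming cabinet and let go while it is only about half-way up (leaning some 40 degrees). Then push its foot towards the cabinet, so that the cap slides up the wall until the bottle stands, slide it back until its flat side is flush against the wall, press it home there for a full second with a steady push of about 11 newtons, and let go. It is glass: never press or knock it against the wall with 20 newtons or more, and do not disturb the other things on the counter.

Things in the scene. Friction and masses are not known exactly. Their poses are not given: they have to be found in the camera images.
- wall_foot (a point): middle of the foot of the warming cabinet's smooth flat side wall, on the counter. The cabinet is a rigid fixed metal box, 360 mm wide along this wall, 260 mm deep, 280 mm high. Axes: x level along the wall (180 mm of wall either way), y level, pointing out of the wall towards the bottle, z up. The wall is the plane y = 0
- oil_center (a point): on the axis of the fallen square glass oil bottle, 100 mm from its base. z runs along the bottle from base to cap, x and y square to its flat sides. Body 88 x 88 mm, 150 mm long; shoulder to 178 mm; cap end at 235 mm from the base. About 0.75 kg (varies), centre of mass 81 mm from the base. Starts lying on a flat side, axis 44 mm up, cap end 50 to 120 mm from the wall and pointing at it within 15 degrees
- oil_base (a point): centre of the bottle's square base (88 x 88 mm), axes as oil_center. Leaning with its cap on the wall it rests on the wall-side edge of its base and is steady when let go; glass slides easily on counter and wall (friction about 0.25, so under 3 N of a level push is lost to the counter); once steeper than about 61 degrees from level it drops onto its base by itself. Standing flush, this point is 44 mm from the wall
- oil_neck (a point): on the bottle's axis, 205 mm from its base, same axes as oil_center: where the round neck can be pinched. Neck 26 mm across from 178 to 220 mm, cap 28 mm across from 220 to 235 mm from the base
There are look-alikes about, which are no part of the job. Leave any blue look-alike of the part that bears oil_center alone.

How it is judged:
On the way, in this order (a step that is already met when the one before it is completed fails the run):
1. the bottle has been let go leaning with its cap on the cabinet wall, 25 to 52 degrees up from level (angle between oil_center's own z axis and vertical between 0.66 and 1.13 rad and contact force between oil and cabinet above 0.2 N and contact force between the fingers and oil below 0.05 N), for 0.3 s.
2. the bottle is pushed low down by the gripper, the cap still on the wall, until it is steeper than 57 degrees from level (angle between oil_center's own z axis and vertical between 0.4 and 0.575 rad and contact force between oil and cabinet above 0.1 N and contact force between the fingers and oil above 0.1 N and height (world z) of the grasp point below 0.13 m), for 0.05 s.
3. the standing bottle is pressed home against the wall, steadily with 7 to 15 N at the wall (angle between oil_center's own z axis and vertical below 0.06 rad and contact force between oil and cabinet between 7 and 15 N and contact force between the fingers and oil above 2.5 N and y of oil_base in the frame of wall_foot below 0.0465 m), for 0.7 s.
At the end, for the whole second after the job is handed in: the bottle stands upright on the counter (within 2 degrees), one flat side flush against the cabinet wall (base centre at most 46.5 mm from the wall, i.e. a gap of at most 2.5 mm, and within 130 mm of the middle of the wall), at rest and let go (angle between oil_center's own z axis and vertical below 0.035 rad and height (world z) of oil_base below 0.004 m and y of oil_base in the frame of wall_foot below 0.0465 m and x of oil_base in the frame of wall_foot between -0.13 and 0.13 m and contact force between the fingers and oil below 0.05 N and linear speed of oil below 0.01 m/s); the robot touches nothing.
It fails at once if the bottle is pressed or knocked against the cabinet with more than 20 N (contact force between oil and cabinet above 20 N).
It fails at once if the bottle is lifted clear of the counter (base centre above 80 mm) (height (world z) of oil_base above 0.08 m).
It fails at once if another thing on the counter is moved by more than 20 mm (distance of any of squeeze1, squeeze2, pickles, bowl, spatula, saltpot, toast from where it was at the start of the episode above 0.02 m).
It also fails if it takes over 70 s, if anything falls off the work surface, if the arm or the gripper's body presses on something with over 40 N, if the wrist force passes 120 N, or if a joint passes its speed limit or range.

## Working session

There is one attempt and no reset: what is moved stays moved. The work goes in short steps, Python scripts to look and compute and a tool call to move; the robot and the scene stay as the last step left them, time stands still between calls to the robot, and variables do not carry over. Pictures are saved under pics/ and viewed, at most 10 in all, crops included, and the job is handed in when it is done.

Besides the shell and the picture viewer there is one more tool, called after "Call:" by a JSON object that holds its "fn" and its "kwargs". step_arm: Moves the arm, as the interface text tells. Shifts and turns lie within -1 to 1; 1 stands for 0.1 m of shift or 90 degrees of turn. Its arguments: {"type":"object","properties":{"plan":{"type":"array"},"grip_force":{"type":"number"}},"required":["plan"]}

```bash
ls; mkdir -p pics
cat > h.py <<'E'
import numpy as np, cv2
from station import telemetry, viewer, hand_in, ctrl
def cloud(c):
    z=c["z_map"]; v,u=np.mgrid[0:480,0:640]
    P=np.stack([(u-c["cx"])/c["fx"]*z,(v-c["cy"])/c["fy"]*z,z],-1)
    return (P-np.array(c["t"]))@np.array(c["R"])
E
python3 - <<'E'
from h import *
print(ctrl.tcp_to_tips, telemetry.get_obs())
ims=[]
for n in ["top","side"]:
    c=viewer.camera(n); np.savez(n,P=cloud(c),img=c["img"])
    for t in ["oil_center","wall_foot"]:
        try: print(n,t,[(np.round(d["rect"]),round(d["score"],2)) for d in viewer.recognise(t,c)])
        except Exception as e: print(e)
    cv2.imwrite(f"pics/{n}1.png",c["img"][...,::-1])
    print(n,c["R"],c["t"],c["fx"])
E
```

```text
pics
0.017 {'time_s': 0.0, 'qpos': array([-1.28258213e+00,  3.00457115e-01,  1.52158260e+00, -2.29916793e-05,
        1.32067333e+00, -6.66055326e-02]), 'joint_vel': array([-0.00091807,  0.00028848,  0.00197773,  0.00090621, -0.00099063,
        0.0006437 ]), 'tau': array([-3.50851406e-04, -5.31807554e+01, -3.52737880e+01,  7.08269281e-02,
        2.43939960e-02, -8.35335845e-05]), 'ee_pos': array([ 0.19100309, -0.51551561,  0.22189334]), 'eef_rot': array([-3.14047326e+00, -5.23486108e-05,  3.54825399e-01]), 'force': array([0.13125703, 0.40845433, 0.5799085 ]), 'moment': array([ 0.01900341, -0.01426832, -0.01879027]), 'grip_force': 0.0, 'grip_width': 0.09406916456446777}
top oil_center [(array([319., 173., 453., 247.]), 0.79), (array([  0., 304., 144., 364.]), 0.69), (array([480.,  20., 640., 290.]), 0.37)]
top wall_foot [(array([482.,  22., 640., 292.]), 0.98)]
top [[-0.01672716 -0.9997369  -0.01569479]
 [-0.99448913  0.01826007 -0.1032373 ]
 [ 0.10349673  0.01388143 -0.99453292]] [0.16559566 0.45596605 1.00349305] 557.3023571547665
side oil_center [(array([309., 165., 358., 246.]), 0.91), (array([260., 375., 342., 480.]), 0.7)]
side wall_foot [(array([304.,   4., 477., 179.]), 0.98), (array([311., 162., 358., 250.]), 0.62)]
side [[-0.86848312 -0.49565422  0.00799827]
 [-0.39286457  0.67835657 -0.62087824]
 [ 0.30231524 -0.54236451 -0.78386621]] [0.4795583  0.10323954 1.33405742] 589.7411456380418
```

View pics/top1.png

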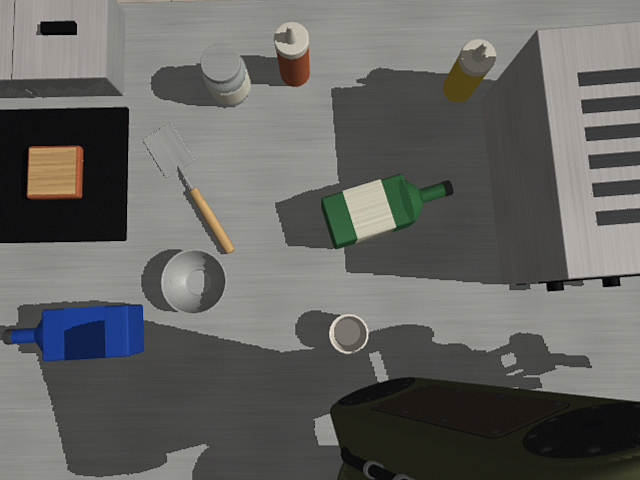

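View pics/side1.png

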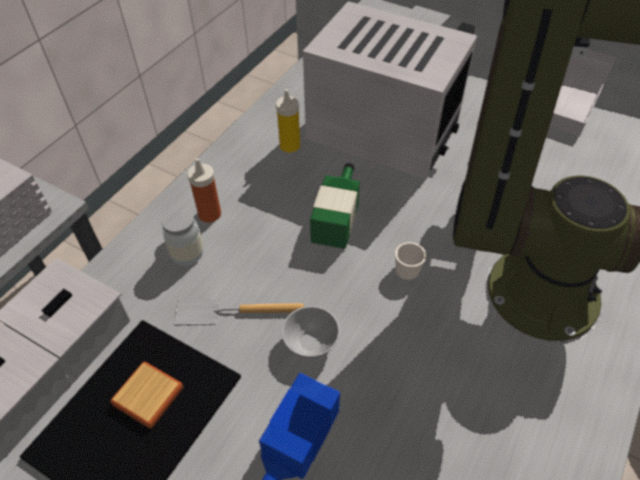

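Run:
```python
from h import *
d=np.load("top.npz");P=d["P"];img=d["img"]
def st(m,l):
    Q=P[m]; print(l,len(Q),Q.min(0).round(3),Q.max(0).round(3))
box=np.zeros(P.shape[:2],bool)
b=box.copy(); b[165:255,310:460]=1; b&=(P[...,2]>.015)&(P[...,2]<.12)
Q=P[b];st(b,"bottle"); 
body=b&(P[...,2]>.075); q=P[body]
print("zmed",np.median(q[:,2])); r=cv2.minAreaRect((q[:,:2]*1000).astype(np.float32)); print("top-face rect",r)
r=cv2.minAreaRect((Q[:,:2]*1000).astype(np.float32)); print("all rect",r, cv2.boxPoints(r))
for v in (200,205,210,215): print(v,[tuple(P[v,u].round(3)) for u in range(310,470,10)])
# cabinet top
m=box.copy(); m[15:300,475:]=1
t=m&(abs(P[...,2]-.28)<.012); st(t,"cabtop")
print(cv2.boxPoints(cv2.minAreaRect((P[t][:,:2]*1000).astype(np.float32))))
# side view cabinet top
d=np.load("side.npz");P=d["P"]
m=(abs(P[...,2]-.28)<.012); m[:, :290]=0;m[:, 490:]=0;st(m,"cabtop side")
print(cv2.boxPoints(cv2.minAreaRect((P[m][:,:2]*1000).astype(np.float32))))
m=(P[...,2]>.03)&(P[...,2]<.25)&(P[...,1]<-.15)&(P[...,1]>-.75);m[:,:290]=0;m[:,490:]=0;m[185:]=0
st(m,"wall?")
```

```text
bottle 5395 [ 0.447 -0.099  0.015] [0.57  0.139 0.093]
zmed 0.08682587724714176
top-face rect ((511.27532958984375, 50.308563232421875), (88.92485046386719, 163.7300567626953), 16.2825984954834)
all rect ((521.2214965820312, 16.194808959960938), (89.01075744628906, 235.00502014160156), 16.319232940673828) [[ 445.49228  116.45774]
 [ 511.5261  -109.07916]
 [ 596.9507   -84.06812]
 [ 530.9169   141.46878]]
200 [(np.float64(0.542), np.float64(0.16), np.float64(-0.002)), (np.float64(0.542), np.float64(0.141), np.float64(-0.003)), (np.float64(0.525), np.float64(0.124), np.float64(0.088)), (np.float64(0.525), np.float64(0.106), np.float64(0.085)), (np.float64(0.524), np.float64(0.089), np.float64(0.088)), (np.float64(0.524), np.float64(0.071), np.float64(0.088)), (np.float64(0.523), np.float64(0.054), np.float64(0.091)), (np.float64(0.523), np.float64(0.037), np.float64(0.088)), (np.float64(0.523), np.float64(0.019), np.float64(0.088)), (np.float64(0.523), np.float64(0.002), np.float64(0.088)), (np.float64(0.523), np.float64(-0.016), np.float64(0.085)), (np.float64(0.526), np.float64(-0.03
[... 2810 characters left out ...]
.float64(0.088)), (np.float64(0.509), np.float64(-0.048), np.float64(-0.001)), (np.float64(0.508), np.float64(-0.066), np.float64(0.002)), (np.float64(0.508), np.float64(-0.086), np.float64(-0.001)), (np.float64(0.508), np.float64(-0.105), np.float64(-0.003)), (np.float64(0.508), np.float64(-0.124), np.float64(-0.003))]
cabtop 22999 [ 0.376 -0.321  0.268] [ 0.743 -0.172  0.285]
[[ 375.34406 -189.68602]
 [ 383.22406 -339.82144]
 [ 743.3333  -320.92084]
 [ 735.4533  -170.78543]]
cabtop side 9788 [ 0.146 -0.457  0.268] [0.751 0.124 0.292]
[[ 145.46689  121.76531]
 [ 441.3055  -563.3723 ]
 [ 830.77783 -395.20032]
 [ 534.9392   289.93732]]
wall? 10781 [ 0.362 -0.455  0.03 ] [ 0.765 -0.15   0.25 ]
```

The two bottle candidates in the top image are the green one at (319–453, 173–247) and the blue one at (0–144, 304–364). The green one fits: its cap points at the cabinet wall from about 83 mm and roughly 13° off square. The blue one is the look-alike. I'll confirm with a crop and fit the wall plane.

```bash
cat >> h.py <<'E'
from scipy.spatial.transform import Rotation as Ro
def plan(p,rpy,n,start=None):
    """rows from the present (or start) pose to target, n equal rows; prints units."""
    o=telemetry.get_obs(); p0,e0=(o["ee_pos"],o["eef_rot"]) if start is None else start
    R0=Ro.from_euler("xyz",e0); R1=Ro.from_euler("xyz",rpy); w=(R0.inv()*R1).as_rotvec()
    for i in range(n):
        Ri=R0*Ro.from_rotvec(w*i/n); d=Ri.inv().apply((np.array(p)-p0)/n)/.1
        print("d",d.round(4),"r",(w/n/(np.pi/2)).round(4)); 
        if np.linalg.norm(w)<1e-3: print("x",n); break
E
python3 - <<'E'
from h import *
d=np.load("top.npz");P=d["P"];img=d["img"]
cv2.imwrite("pics/crop.png",cv2.resize(img[100:300,280:540],None,fx=3,fy=3)[...,::-1])
m=(P[...,2]>.04)&(P[...,2]<.25)&(P[...,0]>.4)&(P[...,0]<.71)&(abs(P[...,1]+.18)<.03); Q=P[m]
A=np.c_[Q[:,0],Q[:,2],np.ones(len(Q))]; s=np.linalg.lstsq(A,Q[:,1],rcond=None)[0]; print("wall y=",s,len(Q),(Q[:,1]-A@s).std())
E
```

```text
wall y= [ 0.05979615 -0.00061536 -0.2163226 ] 9186 0.0005965349506176278
```

View pics/crop.png

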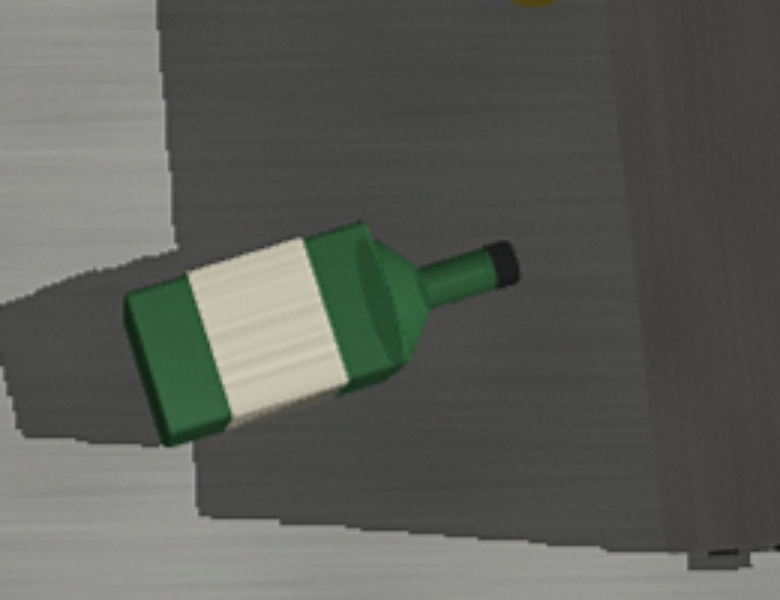

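Call:
{"fn": "step_arm", "kwargs": {"plan": [{"dz": -0.14,"rz": -0.095,"claw": 0},{"dz": -0.14,"rz": -0.095,"claw": 0},{"dz": -0.14,"rz": -0.095,"claw": 0},{"dz": -0.14,"rz": -0.095,"claw": 0},{"dz": -0.14,"rz": -0.095,"claw": 0},{"dz": -0.14,"rz": -0.095,"claw": 0},{"dz": -0.14,"rz": -0.095,"claw": 0},{"dz": -0.14,"rz": -0.095,"claw": 0},{"dz": -0.14,"rz": -0.095,"claw": 0},{"dz": -0.14,"rz": -0.1,"claw": 0}]}}

```text
$.plan[0]: bad value
```

```bash
python3 -c "
from h import *
plan([.546,-.068,.30],[np.pi,0,1.855],10)
plan([.546,-.068,.36],[np.pi,0,1.855],10)"
```

```text
d [ 0.4884 -0.2965 -0.0776] r [-0.     -0.     -0.0955]
d [ 0.5272 -0.2202 -0.0776] r [-0.     -0.     -0.0955]
d [ 0.5542 -0.1389 -0.0777] r [-0.     -0.     -0.0955]
d [ 0.5687 -0.0545 -0.0777] r [-0.     -0.     -0.0955]
d [ 0.5705  0.0311 -0.0777] r [-0.     -0.     -0.0955]
d [ 0.5594  0.116  -0.0777] r [-0.     -0.     -0.0955]
d [ 0.5358  0.1983 -0.0777] r [-0.     -0.     -0.0955]
d [ 0.5001  0.2762 -0.0777] r [-0.     -0.     -0.0955]
d [ 0.4532  0.3478 -0.0777] r [-0.     -0.     -0.0955]
d [ 0.3962  0.4116 -0.0777] r [-0.     -0.     -0.0955]
d [ 0.4884 -0.2965 -0.1376] r [-0.     -0.     -0.0955]
d [ 0.5272 -0.2202 -0.1376] r [-0.     -0.     -0.0955]
d [ 0.5542 -0.1389 -0.1377] r [-0.     -0.     -0.0955]
d [ 0.5687 -0.0545 -0.1377] r [-0.     -0.     -0.0955]
d [ 0.5705  0.0311 -0.1377] r [-0.     -0.     -0.0955]
d [ 0.5594  0.116  -0.1377] r [-0.     -0.     -0.0955]
d [ 0.5358  0.1983 -0.1377] r [-0.     -0.     -0.0955]
d [ 0.5001  0.2762 -0.1377] r [-0.     -0.     -0.0955]
d [ 0.4532  0.3478 -0.1377] r [-0.     -0.     -0.0955]
d [ 0.3962  0.4116 -0.1377] r [-0.     -0.     -0.0955]
```

The crop confirms it: a green square bottle lying down, with its cap end at crop (510, 262) pointing at the cabinet. I'll resend the move with all the fields filled in.

Call:
{"fn": "step_arm", "kwargs": {"plan": [{"dx": 0,"dy": 0,"dz": -0.14,"rx": 0,"ry": 0,"rz": -0.095,"claw": 0},{"dx": 0,"dy": 0,"dz": -0.14,"rx": 0,"ry": 0,"rz": -0.095,"claw": 0},{"dx": 0,"dy": 0,"dz": -0.14,"rx": 0,"ry": 0,"rz": -0.095,"claw": 0},{"dx": 0,"dy": 0,"dz": -0.14,"rx": 0,"ry": 0,"rz": -0.095,"claw": 0},{"dx": 0,"dy": 0,"dz": -0.14,"rx": 0,"ry": 0,"rz": -0.095,"claw": 0},{"dx": 0,"dy": 0,"dz": -0.14,"rx": 0,"ry": 0,"rz": -0.095,"claw": 0},{"dx": 0,"dy": 0,"dz": -0.14,"rx": 0,"ry": 0,"rz": -0.095,"claw": 0},{"dx": 0,"dy": 0,"dz": -0.14,"rx": 0,"ry": 0,"rz": -0.095,"claw": 0},{"dx": 0,"dy": 0,"dz": -0.14,"rx": 0,"ry": 0,"rz": -0.095,"claw": 0},{"dx": 0,"dy": 0,"dz": -0.14,"rx": 0,"ry": 0,"rz": -0.095,"claw": 0}]}}

```text
time_s: 1.3
ee_pos: [0.1911, -0.5157, 0.363]
eef_rot: [3.142, -0.0, 1.853]
force: [0.1, -0.6, 0.4]
grip_width: 0.0939
grip_force: 0.0
```

```bash
python3 -c "
from h import *
plan([.546,-.068,.36],[np.pi,0,1.855],18)"
```

```text
d [0.1839 0.2587 0.0017] r [ 0.     -0.     -0.0001]
d [0.1839 0.2587 0.0017] r [ 0.     -0.     -0.0001]
d [0.1838 0.2587 0.0017] r [ 0.     -0.     -0.0001]
d [0.1838 0.2587 0.0017] r [ 0.     -0.     -0.0001]
d [0.1838 0.2588 0.0017] r [ 0.     -0.     -0.0001]
d [0.1838 0.2588 0.0017] r [ 0.     -0.     -0.0001]
d [0.1837 0.2588 0.0017] r [ 0.     -0.     -0.0001]
d [0.1837 0.2588 0.0017] r [ 0.     -0.     -0.0001]
d [0.1837 0.2588 0.0017] r [ 0.     -0.     -0.0001]
d [0.1837 0.2589 0.0017] r [ 0.     -0.     -0.0001]
d [0.1836 0.2589 0.0017] r [ 0.     -0.     -0.0001]
d [0.1836 0.2589 0.0017] r [ 0.     -0.     -0.0001]
d [0.1836 0.2589 0.0017] r [ 0.     -0.     -0.0001]
d [0.1836 0.2589 0.0017] r [ 0.     -0.     -0.0001]
d [0.1835 0.2589 0.0017] r [ 0.     -0.     -0.0001]
d [0.1835 0.259  0.0017] r [ 0.     -0.     -0.0001]
d [0.1835 0.259  0.0016] r [ 0.     -0.     -0.0001]
d [0.1835 0.259  0.0016] r [ 0.     -0.     -0.0001]
```

Call:
{"fn": "step_arm", "kwargs": {"plan": [{"dx": 0.165,"dy": 0.233,"dz": 0,"rx": 0,"ry": 0,"rz": 0,"claw": 0},{"dx": 0.165,"dy": 0.233,"dz": 0,"rx": 0,"ry": 0,"rz": 0,"claw": 0},{"dx": 0.165,"dy": 0.233,"dz": 0,"rx": 0,"ry": 0,"rz": 0,"claw": 0},{"dx": 0.165,"dy": 0.233,"dz": 0,"rx": 0,"ry": 0,"rz": 0,"claw": 0},{"dx": 0.165,"dy": 0.233,"dz": 0,"rx": 0,"ry": 0,"rz": 0,"claw": 0},{"dx": 0.165,"dy": 0.233,"dz": 0,"rx": 0,"ry": 0,"rz": 0,"claw": 0},{"dx": 0.165,"dy": 0.233,"dz": 0,"rx": 0,"ry": 0,"rz": 0,"claw": 0},{"dx": 0.165,"dy": 0.233,"dz": 0,"rx": 0,"ry": 0,"rz": 0,"claw": 0},{"dx": 0.165,"dy": 0.233,"dz": 0,"rx": 0,"ry": 0,"rz": 0,"claw": 0},{"dx": 0.165,"dy": 0.233,"dz": 0,"rx": 0,"ry": 0,"rz": 0,"claw": 0}]}}

```text
time_s: 2.3
ee_pos: [0.3708, -0.2924, 0.3625]
eef_rot: [3.142, 0.0, 1.847]
force: [0.4, 0.0, -0.4]
grip_width: 0.0939
grip_force: 0.0
```

Call:
{"fn": "step_arm", "kwargs": {"plan": [{"dx": 0.165,"dy": 0.233,"dz": 0,"rx": 0,"ry": 0,"rz": 0,"claw": 0},{"dx": 0.165,"dy": 0.233,"dz": 0,"rx": 0,"ry": 0,"rz": 0,"claw": 0},{"dx": 0.165,"dy": 0.233,"dz": 0,"rx": 0,"ry": 0,"rz": 0,"claw": 0},{"dx": 0.165,"dy": 0.233,"dz": 0,"rx": 0,"ry": 0,"rz": 0,"claw": 0},{"dx": 0.165,"dy": 0.233,"dz": 0,"rx": 0,"ry": 0,"rz": 0,"claw": 0},{"dx": 0.165,"dy": 0.233,"dz": 0,"rx": 0,"ry": 0,"rz": 0,"claw": 0},{"dx": 0.165,"dy": 0.233,"dz": 0,"rx": 0,"ry": 0,"rz": 0,"claw": 0},{"dx": 0.165,"dy": 0.233,"dz": 0,"rx": 0,"ry": 0,"rz": 0,"claw": 0},{"dx": 0.165,"dy": 0.233,"dz": 0,"rx": 0,"ry": 0,"rz": 0,"claw": 0},{"dx": 0.165,"dy": 0.233,"dz": 0,"rx": 0,"ry": 0,"rz": 0,"claw": 0}]}}

```text
time_s: 3.3
ee_pos: [0.55, -0.0701, 0.3624]
eef_rot: [-3.142, 0.0, 1.847]
force: [-0.5, -0.5, 0.6]
grip_width: 0.0939
grip_force: 0.0
```

Run:
```python
from h import *
o=telemetry.get_obs(); c=viewer.camera("wrist"); cv2.imwrite("pics/wrist1.png",c["img"][...,::-1])
T=np.array(c["tool_from_camera"]); z=c["z_map"]; v,u=np.mgrid[0:480,0:640]
x=u-c["cx"];y=v-c["cy"];r=np.hypot(x,y)+1e-9;th=r/c["fx"]
ray=np.stack([x/r*np.tan(th),y/r*np.tan(th),np.ones_like(r)],-1)
P=(ray*z[...,None])@T[:3,:3].T+T[:3,3]; P=P@Ro.from_euler("xyz",o["eef_rot"]).as_matrix().T+o["ee_pos"]
ok=(z>0)&(th<1.3); g=c["img"].astype(int)
m=ok&(P[...,2]>.03)&(P[...,2]<.1)&(P[...,0]>.42)&(P[...,0]<.62)&(P[...,1]>-.13)&(P[...,1]<.16)
Q=P[m]; print(len(Q),cv2.minAreaRect((Q[:,:2]*1000).astype(np.float32)))
n=m&(P[...,1]<-.055)&(P[...,1]>-.085); Q=P[n]; print("neck",len(Q),Q.mean(0),Q.max(0),Q.min(0))
print(o["qpos"])
plan([.5455,-.068,.042],[np.pi,0,1.855],20)
```

```text
11022 ((520.5502319335938, 15.025726318359375), (88.93958282470703, 234.65768432617188), 16.290019989013672)
neck 484 [ 0.54477652 -0.07001292  0.05537353] [ 0.56269908 -0.0550236   0.06016644] [ 0.52786838 -0.08496544  0.04560881]
[-1.92834964e-01  2.48140023e-01  1.26796388e+00 -3.15570290e-05
  1.62552706e+00 -4.69129424e-01]
d [ 0.0004 -0.003   0.1599] r [-0.     -0.     -0.0002]
d [ 0.0004 -0.003   0.1599] r [-0.     -0.     -0.0002]
d [ 0.0004 -0.003   0.1599] r [-0.     -0.     -0.0002]
d [ 0.0004 -0.003   0.1599] r [-0.     -0.     -0.0002]
d [ 0.0004 -0.003   0.1599] r [-0.     -0.     -0.0002]
d [ 0.0004 -0.003   0.1599] r [-0.     -0.     -0.0002]
d [ 0.0004 -0.003   0.1599] r [-0.     -0.     -0.0002]
d [ 0.0005 -0.003   0.1599] r [-0.     -0.     -0.0002]
d [ 0.0005 -0.003   0.1599] r [-0.     -0.     -0.0002]
d [ 0.0005 -0.003   0.1599] r [-0.     -0.     -0.0002]
d [ 0.0005 -0.003   0.1599] r [-0.     -0.     -0.0002]
d [ 0.0005 -0.003   0.1599] r [-0.     -0.     -0.0002]
d [ 0.0005 -0.003   0.1599] r [-0.     -0.     -0.0002]
d [ 0.0005 -0.003   0.1599] r [-0.     -0.     -0.0002]
d [ 0.0005 -0.003   0.1599] r [-0.     -0.     -0.0002]
d [ 0.0005 -0.003   0.1599] r [-0.     -0.     -0.0002]
d [ 0.0005 -0.003   0.1599] r [-0.     -0.     -0.0002]
d [ 0.0006 -0.003   0.1599] r [-0.     -0.     -0.0002]
d [ 0.0006 -0.003   0.1599] r [-0.     -0.     -0.0002]
d [ 0.0006 -0.003   0.1599] r [-0.     -0.     -0.0002]
```

Call:
{"fn": "step_arm", "kwargs": {"plan": [{"dx": 0,"dy": -0.05,"dz": 0.37,"rx": 0,"ry": 0,"rz": -0.004,"claw": 0},{"dx": 0,"dy": 0,"dz": 0.37,"rx": 0,"ry": 0,"rz": 0,"claw": 0},{"dx": 0,"dy": 0,"dz": 0.37,"rx": 0,"ry": 0,"rz": 0,"claw": 0},{"dx": 0,"dy": 0,"dz": 0.37,"rx": 0,"ry": 0,"rz": 0,"claw": 0},{"dx": 0,"dy": 0,"dz": 0.37,"rx": 0,"ry": 0,"rz": 0,"claw": 0},{"dx": 0,"dy": 0,"dz": 0.37,"rx": 0,"ry": 0,"rz": 0,"claw": 0},{"dx": 0,"dy": 0,"dz": 0.37,"rx": 0,"ry": 0,"rz": 0,"claw": 0},{"dx": 0,"dy": 0,"dz": 0.37,"rx": 0,"ry": 0,"rz": 0,"claw": 0},{"dx": 0,"dy": 0,"dz": 0.16,"rx": 0,"ry": 0,"rz": 0,"claw": 0},{"dx": 0,"dy": 0,"dz": 0.08,"rx": 0,"ry": 0,"rz": 0,"claw": 0}]}}

```text
time_s: 4.35
ee_pos: [0.5438, -0.0724, 0.0407]
eef_rot: [-3.139, -0.001, 1.853]
force: [-0.6, -0.4, 0.1]
grip_width: 0.094
grip_force: 0.0
```

Call:
{"fn": "step_arm", "kwargs": {"grip_force": 25, "plan": [{"dx": 0,"dy": 0,"dz": 0,"rx": 0,"ry": 0,"rz": 0,"claw": 1},{"dx": 0,"dy": 0,"dz": 0,"rx": 0,"ry": 0,"rz": 0,"claw": 1},{"dx": 0,"dy": 0,"dz": 0,"rx": 0,"ry": 0,"rz": 0,"claw": 1},{"dx": 0,"dy": 0,"dz": 0,"rx": 0,"ry": 0,"rz": 0,"claw": 1},{"dx": 0,"dy": 0,"dz": 0,"rx": 0,"ry": 0,"rz": 0,"claw": 1},{"dx": 0,"dy": 0,"dz": 0,"rx": 0,"ry": 0,"rz": 0,"claw": 1},{"dx": 0,"dy": 0,"dz": 0,"rx": 0,"ry": 0,"rz": 0,"claw": 1},{"dx": 0,"dy": 0,"dz": 0,"rx": 0,"ry": 0,"rz": 0,"claw": 1}]}}

```text
time_s: 5.15
ee_pos: [0.5446, -0.0725, 0.0425]
eef_rot: [3.142, 0.0, 1.853]
force: [0.5, -0.5, 0.3]
grip_width: 0.0336
grip_force: 0.0
```

```bash
cat >> h.py <<'E'
def neckpose(E,s,th,head,tilt):
    """tool pose for a bottle with foot edge E, axis th deg up, heading (deg, from -y towards +x), tool tilted by tilt deg"""
    t=np.radians(th); a=np.radians(head); hd=np.array([np.sin(a),-np.cos(a)])
    p=np.r_[np.array(E)+hd*(s*np.cos(t)-.044*np.sin(t)), s*np.sin(t)+.044*np.cos(t)]
    R=Ro.from_euler("z",np.pi/2+a)*Ro.from_euler("x",np.pi)*Ro.from_euler("y",-np.radians(tilt))
    return p-.002*0*p, R
def rows(poses):
    for (p,R),(q,S) in zip(poses,poses[1:]):
        print((R.inv().apply(q-p)/.1).round(3),((R.inv()*S).as_rotvec()/(np.pi/2)).round(4))
E
python3 - <<'E'
from h import *
E0=(.4877,.1273); o=telemetry.get_obs(); print(o["ee_pos"])
ps=[neckpose(E0,.2077,44*k/20,16.3-12.9*k/20,30*k/20) for k in range(21)]
print(ps[0][0],ps[0][1].as_euler("xyz"),ps[-1][0],ps[-1][1].as_euler("xyz")); rows(ps)
E
```

```text
[ 0.54458676 -0.07250585  0.04248064]
[ 0.54599448 -0.07205156  0.044     ] [3.14159265 0.         1.85528499] [0.49474808 0.00866727 0.17593149] [3.14159265 0.52359878 1.63013752]
[ 0.019 -0.023 -0.079] [ 0.0001 -0.0167  0.0072]
[ 0.02  -0.023 -0.079] [ 0.0003 -0.0167  0.0072]
[ 0.02  -0.023 -0.079] [ 0.0005 -0.0167  0.0072]
[ 0.021 -0.022 -0.079] [ 0.0007 -0.0167  0.0071]
[ 0.022 -0.022 -0.078] [ 0.0008 -0.0167  0.0071]
[ 0.023 -0.022 -0.078] [ 0.001  -0.0167  0.0071]
[ 0.024 -0.021 -0.078] [ 0.0012 -0.0167  0.0071]
[ 0.025 -0.021 -0.078] [ 0.0014 -0.0167  0.007 ]
[ 0.026 -0.02  -0.077] [ 0.0016 -0.0167  0.007 ]
[ 0.027 -0.02  -0.077] [ 0.0018 -0.0167  0.0069]
[ 0.028 -0.019 -0.077] [ 0.0019 -0.0167  0.0069]
[ 0.029 -0.019 -0.076] [ 0.0021 -0.0167  0.0068]
[ 0.03  -0.018 -0.076] [ 0.0023 -0.0167  0.0068]
[ 0.031 -0.018 -0.076] [ 0.0025 -0.0167  0.0067]
[ 0.032 -0.017 -0.075] [ 0.0027 -0.0167  0.0067]
[ 0.033 -0.016 -0.075] [ 0.0028 -0.0167  0.0066]
[ 0.034 -0.016 -0.074] [ 0.003  -0.0167  0.0065]
[ 0.034 -0.015 -0.074] [ 0.0032 -0.0167  0.0064]
[ 0.035 -0.014 -0.074] [ 0.0033 -0.0167  0.0063]
[ 0.036 -0.013 -0.073] [ 0.0035 -0.0167  0.0063]
```

Call:
{"fn": "step_arm", "kwargs": {"plan": [{"dx": 0,"dy": 0,"dz": 0,"rx": 0,"ry": 0,"rz": 0,"claw": 1},{"dx": 0,"dy": 0,"dz": 0,"rx": 0,"ry": 0,"rz": 0,"claw": 1},{"dx": 0,"dy": 0,"dz": 0,"rx": 0,"ry": 0,"rz": 0,"claw": 1},{"dx": 0,"dy": 0,"dz": 0,"rx": 0,"ry": 0,"rz": 0,"claw": 1},{"dx": 0,"dy": 0,"dz": 0,"rx": 0,"ry": 0,"rz": 0,"claw": 1}]}}

```text
time_s: 5.65
ee_pos: [0.5446, -0.0725, 0.0425]
eef_rot: [3.141, 0.0, 1.853]
force: [1.4, 0.2, -0.6]
grip_width: 0.0257
grip_force: 25.0
```

Call:
{"fn": "step_arm", "kwargs": {"plan": [{"dx": 0.02,"dy": -0.023,"dz": -0.079,"rx": 0,"ry": -0.0167,"rz": 0.0072,"claw": 1},{"dx": 0.02,"dy": -0.023,"dz": -0.079,"rx": 0,"ry": -0.0167,"rz": 0.0072,"claw": 1},{"dx": 0.02,"dy": -0.023,"dz": -0.079,"rx": 0,"ry": -0.0167,"rz": 0.0072,"claw": 1},{"dx": 0.021,"dy": -0.022,"dz": -0.079,"rx": 0.001,"ry": -0.0167,"rz": 0.0071,"claw": 1},{"dx": 0.022,"dy": -0.022,"dz": -0.078,"rx": 0.001,"ry": -0.0167,"rz": 0.0071,"claw": 1},{"dx": 0.023,"dy": -0.022,"dz": -0.078,"rx": 0.001,"ry": -0.0167,"rz": 0.0071,"claw": 1},{"dx": 0.024,"dy": -0.021,"dz": -0.078,"rx": 0.001,"ry": -0.0167,"rz": 0.0071,"claw": 1},{"dx": 0.025,"dy": -0.021,"dz": -0.078,"rx": 0.0014,"ry": -0.0167,"rz": 0.007,"claw": 1},{"dx": 0.026,"dy": -0.02,"dz": -0.077,"rx": 0.0016,"ry": -0.0167,"rz": 0.007,"claw": 1},{"dx": 0.027,"dy": -0.02,"dz": -0.077,"rx": 0.0018,"ry": -0.0167,"rz": 0.007,"claw": 1}]}}

```text
time_s: 6.65
ee_pos: [0.516, -0.0466, 0.117]
eef_rot: [3.141, 0.263, 1.74]
force: [0.2, 0.5, -3.6]
grip_width: 0.0253
grip_force: 25.0
```

Call:
{"fn": "step_arm", "kwargs": {"plan": [{"dx": 0.028,"dy": -0.019,"dz": -0.077,"rx": 0.0019,"ry": -0.0167,"rz": 0.007,"claw": 1},{"dx": 0.029,"dy": -0.019,"dz": -0.076,"rx": 0.002,"ry": -0.0167,"rz": 0.0068,"claw": 1},{"dx": 0.03,"dy": -0.018,"dz": -0.076,"rx": 0.0023,"ry": -0.0167,"rz": 0.0068,"claw": 1},{"dx": 0.031,"dy": -0.018,"dz": -0.076,"rx": 0.0025,"ry": -0.0167,"rz": 0.0067,"claw": 1},{"dx": 0.032,"dy": -0.017,"dz": -0.075,"rx": 0.0027,"ry": -0.0167,"rz": 0.0067,"claw": 1},{"dx": 0.033,"dy": -0.016,"dz": -0.075,"rx": 0.0028,"ry": -0.0167,"rz": 0.0066,"claw": 1},{"dx": 0.034,"dy": -0.016,"dz": -0.074,"rx": 0.003,"ry": -0.0167,"rz": 0.0065,"claw": 1},{"dx": 0.034,"dy": -0.015,"dz": -0.074,"rx": 0.0032,"ry": -0.0167,"rz": 0.0064,"claw": 1},{"dx": 0.035,"dy": -0.014,"dz": -0.074,"rx": 0.0033,"ry": -0.0167,"rz": 0.0063,"claw": 1},{"dx": 0.036,"dy": -0.013,"dz": -0.073,"rx": 0.0035,"ry": -0.0167,"rz": 0.0063,"claw": 1}]}}

```text
time_s: 7.65
ee_pos: [0.4931, 0.0085, 0.1744]
eef_rot: [3.141, 0.526, 1.627]
force: [0.9, -0.0, -2.1]
grip_width: 0.0255
grip_force: 25.0
```

Run:
```python
from h import *
o=telemetry.get_obs(); print(o["ee_pos"],o["eef_rot"],o["qpos"].round(2),o["grip_width"])
ims=[]
for n in ["top","side"]:
    c=viewer.camera(n); P=cloud(c); g=c["img"].astype(int); ims.append(c["img"][:300,250:600])
    m=(g[...,1]>g[...,0]+15)&(g[...,1]>g[...,2]+5)&(P[...,2]>-.01)&(P[...,2]<.3)&(P[...,0]>.35)&(P[...,0]<.7)&(P[...,1]>-.2)&(P[...,1]<.25)
    Q=P[m]; print(n,len(Q),Q.min(0),Q.max(0)); k=Q[Q[:,1]>Q[:,1].max()-.015]; print("back edge",k.mean(0))
cv2.imwrite("pics/l1.png",np.hstack(ims)[...,::-1])
```

```text
[0.49305119 0.00852087 0.17444452] [3.14068561 0.52567048 1.62702305] [ 0.2   0.29  1.74 -0.55  1.25  0.36] 0.02548530161625355
top 70 [0.47717748 0.00337798 0.16836886] [0.50400835 0.0442168  0.27864518]
back edge [0.48768009 0.03668331 0.22309319]
side 1903 [ 0.43933005 -0.1107381  -0.00296958] [0.60197338 0.1904055  0.17825638]
back edge [0.48345379 0.18216325 0.07117223]
```

View pics/l1.png

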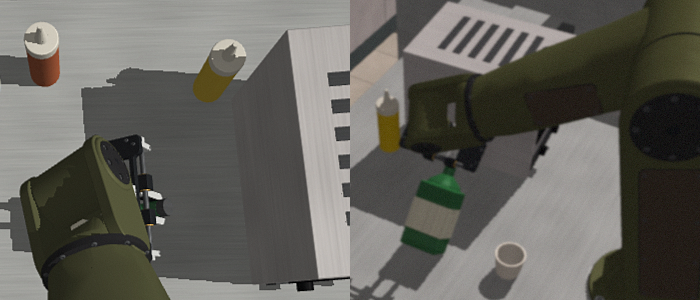

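Call:
{"fn": "step_arm", "kwargs": {"plan": [{"dx": -0.052,"dy": 0,"dz": 0.03,"rx": 0,"ry": 0,"rz": 0,"claw": 1},{"dx": -0.104,"dy": 0,"dz": 0.06,"rx": 0,"ry": 0,"rz": 0,"claw": 1},{"dx": -0.104,"dy": 0,"dz": 0.06,"rx": 0,"ry": 0,"rz": 0,"claw": 1},{"dx": -0.104,"dy": 0,"dz": 0.06,"rx": 0,"ry": 0,"rz": 0,"claw": 1},{"dx": -0.104,"dy": 0,"dz": 0.06,"rx": 0,"ry": 0,"rz": 0,"claw": 1},{"dx": -0.104,"dy": 0,"dz": 0.06,"rx": 0,"ry": 0,"rz": 0,"claw": 1},{"dx": -0.104,"dy": 0,"dz": 0.06,"rx": 0,"ry": 0,"rz": 0,"claw": 1},{"dx": -0.104,"dy": 0,"dz": 0.06,"rx": 0,"ry": 0,"rz": 0,"claw": 1},{"dx": -0.104,"dy": 0,"dz": 0.06,"rx": 0,"ry": 0,"rz": 0,"claw": 1},{"dx": -0.104,"dy": 0,"dz": 0.06,"rx": 0,"ry": 0,"rz": 0,"claw": 1}]}}

```text
time_s: 8.75
ee_pos: [0.4999, -0.1066, 0.1745]
eef_rot: [3.14, 0.524, 1.627]
force: [0.4, 1.2, -3.3]
grip_width: 0.0256
grip_force: 25.0
```

Call:
{"fn": "step_arm", "kwargs": {"plan": [{"dx": -0.069,"dy": 0,"dz": 0.04,"rx": 0,"ry": 0,"rz": 0,"claw": 1},{"dx": -0.052,"dy": 0,"dz": 0.03,"rx": 0,"ry": 0,"rz": 0,"claw": 1},{"dx": -0.052,"dy": 0,"dz": 0.03,"rx": 0,"ry": 0,"rz": 0,"claw": 1},{"dx": -0.052,"dy": 0,"dz": 0.03,"rx": 0,"ry": 0,"rz": 0,"claw": 1},{"dx": -0.052,"dy": 0,"dz": 0.03,"rx": 0,"ry": 0,"rz": 0,"claw": 1},{"dx": -0.026,"dy": 0,"dz": 0.015,"rx": 0,"ry": 0,"rz": 0,"claw": 1},{"dx": 0,"dy": 0,"dz": 0,"rx": 0,"ry": 0,"rz": 0,"claw": 1}]}}

```text
time_s: 9.45
ee_pos: [0.5019, -0.1409, 0.1747]
eef_rot: [3.14, 0.525, 1.627]
force: [-0.7, -0.7, -2.3]
grip_width: 0.0252
grip_force: 25.0
```

Run:
```python
from h import *
o=telemetry.get_obs(); p=o["ee_pos"];print(p,o["eef_rot"],o["qpos"].round(2),o["force"],"walldist",(p[1]-.0598*p[0]+.2163)*.998)
ims=[]
for n in ["top","side"]:
    c=viewer.camera(n); P=cloud(c); g=c["img"].astype(int); ims.append(c["img"][60:300,280:580])
    m=(g[...,1]>g[...,0]+15)&(g[...,1]>g[...,2]+5)&(P[...,2]>-.01)&(P[...,2]<.3)&(P[...,0]>.35)&(P[...,0]<.7)&(P[...,1]>-.2)&(P[...,1]<.25)
    Q=P[m]; print(n,len(Q),Q.min(0),Q.max(0)); k=Q[(Q[:,1]>Q[:,1].max()-.015)]; print("back edge",k.mean(0),np.polyfit(k[:,0],k[:,1],1))
cv2.imwrite("pics/l2.png",np.hstack(ims)[...,::-1])
```

```text
[ 0.50190836 -0.14092029  0.1746977 ] [3.14006099 0.52485069 1.626888  ] [-0.1   0.26  1.77 -0.59  1.09  0.11] [-0.66247447 -0.66138726 -2.27257236] walldist 0.04527485496391138
top 866 [ 0.44839086 -0.06122093  0.04805474] [0.53476387 0.03940668 0.16050629]
back edge [0.49292694 0.03118104 0.0713453 ] [0.03023852 0.01627566]
side 1666 [ 0.44867304 -0.19234671  0.00946308] [0.53942559 0.04248893 0.23398201]
back edge [0.49229955 0.03316033 0.06990766] [0.02040454 0.02311518]
```

View pics/l2.png

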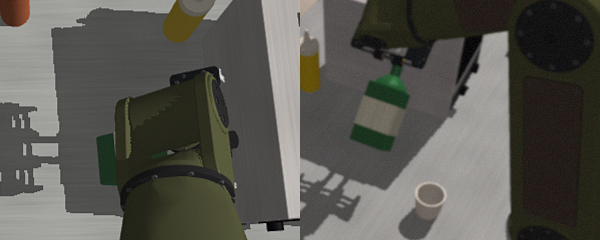

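Call:
{"fn": "step_arm", "kwargs": {"plan": [{"dx": -0.0216,"dy": 0,"dz": 0.0125,"rx": 0,"ry": 0,"rz": 0,"claw": 1},{"dx": -0.0216,"dy": 0,"dz": 0.0125,"rx": 0,"ry": 0,"rz": 0,"claw": 1},{"dx": -0.0216,"dy": 0,"dz": 0.0125,"rx": 0,"ry": 0,"rz": 0,"claw": 1},{"dx": -0.013,"dy": 0,"dz": 0.0075,"rx": 0,"ry": 0,"rz": 0,"claw": 1},{"dx": -0.013,"dy": 0,"dz": 0.0075,"rx": 0,"ry": 0,"rz": 0,"claw": 1},{"dx": -0.013,"dy": 0,"dz": 0.0075,"rx": 0,"ry": 0,"rz": 0,"claw": 1},{"dx": -0.0087,"dy": 0,"dz": 0.005,"rx": 0,"ry": 0,"rz": 0,"claw": 1},{"dx": 0,"dy": 0,"dz": 0,"rx": 0,"ry": 0,"rz": 0,"claw": 1}]}}

```text
time_s: 10.35
ee_pos: [0.5026, -0.1536, 0.1746]
eef_rot: [3.14, 0.525, 1.627]
force: [-0.2, 0.2, -3.3]
grip_width: 0.0255
grip_force: 25.0
```

Call:
{"fn": "step_arm", "kwargs": {"plan": [{"dx": -0.0087,"dy": 0,"dz": 0.005,"rx": 0,"ry": 0,"rz": 0,"claw": 1},{"dx": 0,"dy": 0,"dz": 0,"rx": 0,"ry": 0,"rz": 0,"claw": 1}]}}

```text
time_s: 10.55
ee_pos: [0.5027, -0.1545, 0.1746]
eef_rot: [3.14, 0.524, 1.627]
force: [-0.9, 0.6, -3.1]
grip_width: 0.0254
grip_force: 25.0
```

Call:
{"fn": "step_arm", "kwargs": {"plan": [{"dx": -0.0087,"dy": 0,"dz": 0.005,"rx": 0,"ry": 0,"rz": 0,"claw": 1},{"dx": 0,"dy": 0,"dz": 0,"rx": 0,"ry": 0,"rz": 0,"claw": 1}]}}

```text
time_s: 10.75
ee_pos: [0.5027, -0.1555, 0.1746]
eef_rot: [3.14, 0.524, 1.627]
force: [0.6, 0.3, -3.7]
grip_width: 0.0253
grip_force: 25.0
```

Call:
{"fn": "step_arm", "kwargs": {"plan": [{"dx": -0.0087,"dy": 0,"dz": 0.005,"rx": 0,"ry": 0,"rz": 0,"claw": 1},{"dx": 0,"dy": 0,"dz": 0,"rx": 0,"ry": 0,"rz": 0,"claw": 1}]}}

```text
time_s: 10.95
ee_pos: [0.5028, -0.1566, 0.1746]
eef_rot: [3.14, 0.524, 1.627]
force: [0.2, 0.5, -4.3]
grip_width: 0.0254
grip_force: 25.0
```

Call:
{"fn": "step_arm", "kwargs": {"plan": [{"dx": -0.0087,"dy": 0,"dz": 0.005,"rx": 0,"ry": 0,"rz": 0,"claw": 1},{"dx": 0,"dy": 0,"dz": 0,"rx": 0,"ry": 0,"rz": 0,"claw": 1}]}}

```text
time_s: 11.15
ee_pos: [0.5029, -0.1575, 0.1746]
eef_rot: [3.14, 0.524, 1.627]
force: [0.2, 0.7, -2.9]
grip_width: 0.0255
grip_force: 25.0
```

Call:
{"fn": "step_arm", "kwargs": {"plan": [{"dx": -0.0087,"dy": 0,"dz": 0.005,"rx": 0,"ry": 0,"rz": 0,"claw": 1},{"dx": 0,"dy": 0,"dz": 0,"rx": 0,"ry": 0,"rz": 0,"claw": 1}]}}

```text
time_s: 11.35
ee_pos: [0.5029, -0.1585, 0.1746]
eef_rot: [3.14, 0.524, 1.627]
force: [0.1, 0.5, -3.3]
grip_width: 0.0251
grip_force: 25.0
```

Call:
{"fn": "step_arm", "kwargs": {"plan": [{"dx": -0.0087,"dy": 0,"dz": 0.005,"rx": 0,"ry": 0,"rz": 0,"claw": 1},{"dx": 0,"dy": 0,"dz": 0,"rx": 0,"ry": 0,"rz": 0,"claw": 1}]}}

```text
time_s: 11.55
ee_pos: [0.503, -0.1592, 0.1745]
eef_rot: [3.14, 0.524, 1.627]
force: [-0.8, 4.6, -2.5]
grip_width: 0.0253
grip_force: 25.0
```

Call:
{"fn": "step_arm", "kwargs": {"plan": [{"dx": 0,"dy": 0,"dz": 0,"rx": 0,"ry": 0,"rz": 0,"claw": 0},{"dx": 0,"dy": 0,"dz": 0,"rx": 0,"ry": 0,"rz": 0,"claw": 0},{"dx": 0,"dy": 0,"dz": 0,"rx": 0,"ry": 0,"rz": 0,"claw": 0},{"dx": 0,"dy": 0,"dz": 0,"rx": 0,"ry": 0,"rz": 0,"claw": 0},{"dx": 0,"dy": 0,"dz": 0,"rx": 0,"ry": 0,"rz": 0,"claw": 0},{"dx": 0,"dy": 0,"dz": 0,"rx": 0,"ry": 0,"rz": 0,"claw": 0},{"dx": 0,"dy": 0,"dz": 0,"rx": 0,"ry": 0,"rz": 0,"claw": 0},{"dx": 0,"dy": 0,"dz": 0,"rx": 0,"ry": 0,"rz": 0,"claw": 0}]}}

```text
time_s: 12.35
ee_pos: [0.503, -0.1595, 0.1746]
eef_rot: [3.14, 0.524, 1.627]
force: [-0.8, 0.6, 0.1]
grip_width: 0.0859
grip_force: 0.0
```

```bash
cat >> h.py <<'E'
def look(tag,save=True):
    ims=[]
    for n in ["top","side"]:
        c=viewer.camera(n); P=cloud(c); g=c["img"].astype(int); ims.append(c["img"][60:300,280:580])
        m=(g[...,1]>g[...,0]+15)&(g[...,1]>g[...,2]+5)&(P[...,2]>-.01)&(P[...,2]<.3)&(P[...,0]>.35)&(P[...,0]<.7)&(P[...,1]>-.2)&(P[...,1]<.25)
        Q=P[m]; w=(Q[:,1]-.0598*Q[:,0]+.2163)*.998
        print(n,len(Q),Q.min(0).round(3),Q.max(0).round(3),"wall d",w.min().round(3),w.max().round(3)); k=Q[w>w.max()-.012]; print("back edge",k.mean(0).round(4),np.polyfit(k[:,0],k[:,1],1).round(4))
        f=Q[(Q[:,2]>.02)]; 
    cv2.imwrite(f"pics/{tag}.png",np.hstack(ims)[...,::-1])
E
python3 - <<'E'
from h import *
o=telemetry.get_obs(); print(o["force"],o["grip_width"])
look("l3")
E
```

```text
[-0.83557582  0.60319969  0.10557782] 0.08589375419617251
top 891 [ 0.449 -0.083  0.024] [0.536 0.022 0.164] wall d 0.104 0.207
back edge [0.491  0.0143 0.0704] [ 0.0581 -0.0143]
side 1685 [ 0.45  -0.188  0.01 ] [0.584 0.025 0.187] wall d -0.001 0.211
back edge [0.4918 0.0167 0.0689] [ 0.0563 -0.011 ]
```

View pics/l3.png

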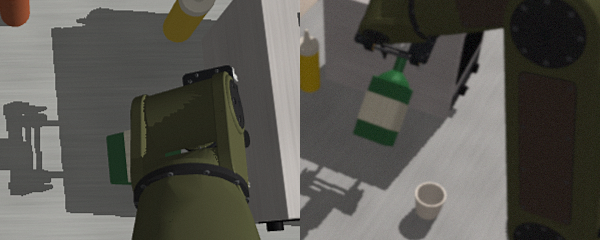

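The bottle is leaning freely on the wall. Its back edge is parallel to the wall (slope 0.057 against 0.060) and about 209 mm out, which matches a 44° lean. Next I retreat and come round behind its foot.

Call:
{"fn": "step_arm", "kwargs": {"plan": [{"dx": 0,"dy": 0,"dz": -0.06,"rx": 0,"ry": 0,"rz": 0,"claw": 0},{"dx": 0,"dy": 0,"dz": -0.1,"rx": 0,"ry": 0,"rz": 0,"claw": 0},{"dx": 0,"dy": 0,"dz": -0.12,"rx": 0,"ry": 0,"rz": 0,"claw": 0},{"dx": 0,"dy": 0,"dz": -0.17,"rx": 0,"ry": 0,"rz": 0,"claw": 0},{"dx": 0,"dy": 0,"dz": -0.17,"rx": 0,"ry": 0,"rz": 0,"claw": 0},{"dx": 0,"dy": 0,"dz": -0.17,"rx": 0,"ry": 0,"rz": 0,"claw": 0},{"dx": 0,"dy": 0,"dz": -0.17,"rx": 0,"ry": 0,"rz": 0,"claw": 0},{"dx": 0,"dy": 0,"dz": -0.17,"rx": 0,"ry": 0,"rz": 0,"claw": 0},{"dx": 0,"dy": 0,"dz": -0.17,"rx": 0,"ry": 0,"rz": 0,"claw": 0}]}}

```text
time_s: 13.35
ee_pos: [0.499, -0.0936, 0.2888]
eef_rot: [3.139, 0.524, 1.627]
force: [0.1, 0.1, -1.2]
grip_width: 0.0939
grip_force: 0.0
```

Run:
```python
from h import *
look("l4")
o=telemetry.get_obs(); p=o["ee_pos"];print(p,o["eef_rot"])
M=np.array([.4918,.0167]); n=np.array([-.0597,.998])
R20=(Ro.from_euler("z",np.radians(93.42))*Ro.from_euler("x",np.pi)*Ro.from_euler("y",-np.radians(20))).as_euler("xyz"); print(R20)
a=np.r_[M+.041*n,.25]; b=np.r_[M+.041*n,.068]
plan(a,R20,10); plan(b,R20,10,(a,R20))
```

```text
top 252 [ 0.485 -0.187  0.06 ] [ 0.514 -0.058  0.194] wall d -0.001 0.129
back edge [ 0.4894 -0.063   0.1439] [ 0.3144 -0.2169]
side 1676 [ 0.449 -0.191  0.006] [0.541 0.024 0.194] wall d -0.005 0.211
back edge [0.4909 0.017  0.0688] [ 0.0575 -0.0112]
[ 0.49965112 -0.09342779  0.28969224] [3.13551656 0.52458372 1.62627077]
[3.14159265 0.34906585 1.63048659]
d [ 0.1509 -0.0017 -0.0415] r [ 0.0003  0.0112 -0.0002]
d [ 0.1516 -0.0016 -0.0388] r [ 0.0003  0.0112 -0.0002]
d [ 0.1523 -0.0016 -0.0362] r [ 0.0003  0.0112 -0.0002]
d [ 0.1529 -0.0016 -0.0335] r [ 0.0003  0.0112 -0.0002]
d [ 0.1534 -0.0015 -0.0308] r [ 0.0003  0.0112 -0.0002]
d [ 0.154  -0.0015 -0.0281] r [ 0.0003  0.0112 -0.0002]
d [ 0.1544 -0.0014 -0.0254] r [ 0.0003  0.0112 -0.0002]
d [ 0.1549 -0.0014 -0.0227] r [ 0.0003  0.0112 -0.0002]
d [ 0.1552 -0.0014 -0.0199] r [ 0.0003  0.0112 -0.0002]
d [ 0.1556 -0.0013 -0.0172] r [ 0.0003  0.0112 -0.0002]
d [ 0.0622 -0.      0.171 ] r [0. 0. 0.]
x 10
```

Call:
{"fn": "step_arm", "kwargs": {"plan": [{"dx": 0.151,"dy": -0.0016,"dz": -0.0415,"rx": 0.0003,"ry": 0.0112,"rz": 0,"claw": 0.4},{"dx": 0.1516,"dy": -0.0016,"dz": -0.0388,"rx": 0.0003,"ry": 0.0112,"rz": 0,"claw": 0.4},{"dx": 0.1523,"dy": -0.0016,"dz": -0.0362,"rx": 0.0003,"ry": 0.0112,"rz": 0,"claw": 0.4},{"dx": 0.153,"dy": -0.0016,"dz": -0.0335,"rx": 0.0003,"ry": 0.0112,"rz": 0,"claw": 0.4},{"dx": 0.1534,"dy": -0.0015,"dz": -0.031,"rx": 0.0003,"ry": 0.0112,"rz": 0,"claw": 0.4},{"dx": 0.154,"dy": -0.0015,"dz": -0.028,"rx": 0.0003,"ry": 0.0112,"rz": 0,"claw": 0.4},{"dx": 0.1544,"dy": -0.0014,"dz": -0.0254,"rx": 0.0003,"ry": 0.0112,"rz": 0,"claw": 0.4},{"dx": 0.155,"dy": -0.0014,"dz": -0.0227,"rx": 0.0003,"ry": 0.0112,"rz": 0,"claw": 0.4},{"dx": 0.1552,"dy": -0.0014,"dz": -0.02,"rx": 0.0003,"ry": 0.0112,"rz": 0,"claw": 0.4},{"dx": 0.1556,"dy": -0.0013,"dz": -0.0172,"rx": 0.0003,"ry": 0.0112,"rz": 0,"claw": 0.4}]}}

```text
time_s: 14.45
ee_pos: [0.489, 0.0579, 0.2472]
eef_rot: [-3.138, 0.347, 1.627]
force: [0.6, -1.3, 0.1]
grip_width: 0.0566
grip_force: 0.0
```

Call:
{"fn": "step_arm", "kwargs": {"plan": [{"dx": 0.062,"dy": 0,"dz": 0.171,"rx": 0,"ry": 0,"rz": 0,"claw": 0.4},{"dx": 0.062,"dy": 0,"dz": 0.171,"rx": 0,"ry": 0,"rz": 0,"claw": 0.4},{"dx": 0.062,"dy": 0,"dz": 0.171,"rx": 0,"ry": 0,"rz": 0,"claw": 0.4},{"dx": 0.062,"dy": 0,"dz": 0.171,"rx": 0,"ry": 0,"rz": 0,"claw": 0.4},{"dx": 0.062,"dy": 0,"dz": 0.171,"rx": 0,"ry": 0,"rz": 0,"claw": 0.4},{"dx": 0.062,"dy": 0,"dz": 0.171,"rx": 0,"ry": 0,"rz": 0,"claw": 0.4},{"dx": 0.062,"dy": 0,"dz": 0.171,"rx": 0,"ry": 0,"rz": 0,"claw": 0.4},{"dx": 0.062,"dy": 0,"dz": 0.171,"rx": 0,"ry": 0,"rz": 0,"claw": 0.4},{"dx": 0.062,"dy": 0,"dz": 0.171,"rx": 0,"ry": 0,"rz": 0,"claw": 0.4},{"dx": 0.062,"dy": 0,"dz": 0.171,"rx": 0,"ry": 0,"rz": 0,"claw": 0.4}]}}

```text
time_s: 15.45
ee_pos: [0.4884, 0.0571, 0.0647]
eef_rot: [-3.138, 0.348, 1.627]
force: [0.3, -0.0, 0.0]
grip_width: 0.0564
grip_force: 0.0
```

Run:
```python
from h import *
o=telemetry.get_obs(); p=o["ee_pos"];print(p,o["eef_rot"],o["force"],o["grip_width"],"walld",(p[1]-.0598*p[0]+.2163)*.998)
look("l5")
R=Ro.from_euler("xyz",o["eef_rot"])
for dn,dz in ((-1,0),(-1,-.5),(-1,-.7)): print(dn,dz,R.inv().apply([.0597*-dn*1,.998*dn,dz]).round(4))
```

```text
[0.48843937 0.05706628 0.06468514] [-3.13842461  0.34784637  1.62669992] [ 0.3248275  -0.02599613  0.01603508] 0.05636342225831436 walld 0.24366928789832154
top 3899 [ 0.45  -0.187 -0.004] [0.562 0.022 0.194] wall d -0.0 0.207
back edge [0.4914 0.0143 0.0704] [ 0.0579 -0.0141]Traceback (most recent call last):
  File "<stdin>", line 3, in <module>
  File "h.py", line 31, in look
    print(n,len(Q),Q.min(0).round(3),Q.max(0).round(3),"wall d",w.min().round(3),w.max().round(3)); k=Q[w>w.max()-.012]; print("back edge",k.mean(0).round(4),np.polyfit(k[:,0],k[:,1],1).round(4))
                   ~~~~~^^^
    return umr_minimum(a, axis, None, out, keepdims, initial, where)
ValueError: zero-size array to reduction operation minimum which has no identity
```

Call:
{"fn": "step_arm", "kwargs": {"plan": [{"dx": -0.041,"dy": 0,"dz": 0.015,"rx": 0,"ry": 0,"rz": 0,"claw": 0.4},{"dx": -0.041,"dy": 0,"dz": 0.015,"rx": 0,"ry": 0,"rz": 0,"claw": 0.4},{"dx": -0.041,"dy": 0,"dz": 0.015,"rx": 0,"ry": 0,"rz": 0,"claw": 0.4},{"dx": -0.041,"dy": 0,"dz": 0.015,"rx": 0,"ry": 0,"rz": 0,"claw": 0.4},{"dx": -0.041,"dy": 0,"dz": 0.015,"rx": 0,"ry": 0,"rz": 0,"claw": 0.4},{"dx": -0.021,"dy": 0,"dz": 0.01,"rx": 0,"ry": 0,"rz": 0,"claw": 0.4},{"dx": -0.021,"dy": 0,"dz": 0.02,"rx": 0,"ry": 0,"rz": 0,"claw": 0.4},{"dx": -0.014,"dy": 0,"dz": 0.02,"rx": 0,"ry": 0,"rz": 0,"claw": 0.4},{"dx": -0.014,"dy": 0,"dz": 0.02,"rx": 0,"ry": 0,"rz": 0,"claw": 0.4}]}}

```text
time_s: 16.45
ee_pos: [0.4904, 0.0261, 0.0614]
eef_rot: [-3.139, 0.348, 1.627]
force: [-0.8, 5.8, 0.6]
grip_width: 0.0565
grip_force: 2.4
```

```bash
cat >> h.py <<'E'
def chk():
    o=telemetry.get_obs(); p=o["ee_pos"]; print(p.round(4),o["force"].round(1),"walld",((p[1]-.0598*p[0]+.2163)*.998).round(4),o["qpos"].round(2))
    c=viewer.camera("top"); P=cloud(c); g=c["img"].astype(int)
    m=(g[...,1]>g[...,0]+15)&(g[...,1]>g[...,2]+5)&(P[...,2]>-.01)&(P[...,2]<.3)&(P[...,0]>.35)&(P[...,0]<.7)&(P[...,1]>-.25)&(P[...,1]<.25)
    Q=P[m]; w=(Q[:,1]-.0598*Q[:,0]+.2163)*.998
    print(len(Q),"zmax",Q[:,2].max().round(3),"d",w.min().round(3),w.max().round(3),"x",Q[:,0].min().round(3),Q[:,0].max().round(3)); k=Q[w>w.max()-.012]; print("back",k.mean(0).round(3),np.polyfit(k[:,0],k[:,1],1).round(3))
    return c
E
python3 -c "
from h import *
chk()"
```

```text
[0.4904 0.0261 0.0614] [-0.8  5.8  0.6] walld 0.2126 [ 0.15  0.42  1.82 -0.42  0.98  0.35]
3685 zmax 0.2 d -0.0 0.199 x 0.45 0.566
back [0.508 0.006 0.071] [ 0.133 -0.062]
```

Call:
{"fn": "step_arm", "kwargs": {"plan": [{"dx": -0.014,"dy": 0,"dz": 0.02,"rx": 0,"ry": 0,"rz": 0,"claw": 0.4},{"dx": -0.014,"dy": 0,"dz": 0.02,"rx": 0,"ry": 0,"rz": 0,"claw": 0.4},{"dx": -0.014,"dy": 0,"dz": 0.02,"rx": 0,"ry": 0,"rz": 0,"claw": 0.4},{"dx": -0.014,"dy": 0,"dz": 0.02,"rx": 0,"ry": 0,"rz": 0,"claw": 0.4},{"dx": -0.014,"dy": 0,"dz": 0.02,"rx": 0,"ry": 0,"rz": 0,"claw": 0.4}]}}

```text
time_s: 17.0
ee_pos: [0.4908, 0.0156, 0.0542]
eef_rot: [-3.138, 0.348, 1.627]
force: [-0.1, 3.9, 0.3]
grip_width: 0.0565
grip_force: 1.9
```

Call:
{"fn": "step_arm", "kwargs": {"plan": [{"dx": -0.014,"dy": 0,"dz": 0.02,"rx": 0,"ry": 0,"rz": 0,"claw": 0.4},{"dx": -0.014,"dy": 0,"dz": 0.02,"rx": 0,"ry": 0,"rz": 0,"claw": 0.4},{"dx": -0.014,"dy": 0,"dz": 0.02,"rx": 0,"ry": 0,"rz": 0,"claw": 0.4},{"dx": -0.014,"dy": 0,"dz": 0.02,"rx": 0,"ry": 0,"rz": 0,"claw": 0.4},{"dx": -0.014,"dy": 0,"dz": 0.02,"rx": 0,"ry": 0,"rz": 0,"claw": 0.4}]}}

```text
time_s: 17.5
ee_pos: [0.4913, 0.0056, 0.0472]
eef_rot: [-3.138, 0.349, 1.627]
force: [-0.1, 4.3, -0.3]
grip_width: 0.0567
grip_force: 1.6
```

```bash
python3 -c "
from h import *
c=chk(); cv2.imwrite('pics/l6.png',c['img'][60:360,280:640,::-1])"
```

```text
[0.4913 0.0056 0.0472] [-0.1  4.3 -0.3] walld 0.1921 [ 0.11  0.44  1.84 -0.44  0.94  0.33]
3586 zmax 0.211 d -0.001 0.176 x 0.452 0.548
back [ 0.507 -0.017  0.072] [ 0.128 -0.082]
```

View pics/l6.png

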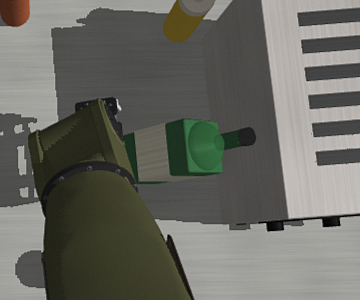

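Call:
{"fn": "step_arm", "kwargs": {"plan": [{"dx": -0.0114,"dy": 0,"dz": 0.0126,"rx": 0,"ry": 0,"rz": 0,"claw": 0.4},{"dx": -0.0114,"dy": 0,"dz": 0.0126,"rx": 0,"ry": 0,"rz": 0,"claw": 0.4},{"dx": -0.0114,"dy": 0,"dz": 0.0126,"rx": 0,"ry": 0,"rz": 0,"claw": 0.4},{"dx": -0.0114,"dy": 0,"dz": 0.0126,"rx": 0,"ry": 0,"rz": 0,"claw": 0.4},{"dx": -0.0114,"dy": 0,"dz": 0.0126,"rx": 0,"ry": 0,"rz": 0,"claw": 0.4},{"dx": -0.0114,"dy": 0,"dz": 0.0126,"rx": 0,"ry": 0,"rz": 0,"claw": 0.4},{"dx": -0.0114,"dy": 0,"dz": 0.0126,"rx": 0,"ry": 0,"rz": 0,"claw": 0.4}]}}

```text
time_s: 18.25
ee_pos: [0.4918, -0.0049, 0.0417]
eef_rot: [-3.138, 0.349, 1.627]
force: [0.1, 2.3, 0.1]
grip_width: 0.0563
grip_force: 1.3
```

Call:
{"fn": "step_arm", "kwargs": {"plan": [{"dx": -0.0114,"dy": 0,"dz": 0.0126,"rx": 0,"ry": 0,"rz": 0,"claw": 0.4},{"dx": -0.0114,"dy": 0,"dz": 0.0126,"rx": 0,"ry": 0,"rz": 0,"claw": 0.4},{"dx": 0,"dy": 0,"dz": 0,"rx": 0,"ry": 0,"rz": 0,"claw": 0.4}]}}

```text
time_s: 18.55
ee_pos: [0.4919, -0.008, 0.04]
eef_rot: [-3.138, 0.349, 1.627]
force: [-0.0, 1.3, -0.4]
grip_width: 0.0562
grip_force: 0.6
```

```bash
python3 -c "
from h import *
chk()"
```

```text
[ 0.4919 -0.008   0.04  ] [-0.   1.3 -0.4] walld 0.1786 [ 0.09  0.45  1.84 -0.44  0.92  0.31]
3477 zmax 0.219 d -0.002 0.16 x 0.452 0.55
back [ 0.508 -0.031  0.072] [ 0.11  -0.087]
```

Call:
{"fn": "step_arm", "kwargs": {"plan": [{"dx": -0.0085,"dy": 0,"dz": 0.0065,"rx": 0,"ry": 0,"rz": 0,"claw": 0.4},{"dx": -0.0085,"dy": 0,"dz": 0.0065,"rx": 0,"ry": 0,"rz": 0,"claw": 0.4},{"dx": -0.0085,"dy": 0,"dz": 0.0065,"rx": 0,"ry": 0,"rz": 0,"claw": 0.4},{"dx": -0.0085,"dy": 0,"dz": 0.0065,"rx": 0,"ry": 0,"rz": 0,"claw": 0.4},{"dx": -0.0085,"dy": 0,"dz": 0.0065,"rx": 0,"ry": 0,"rz": 0,"claw": 0.4},{"dx": -0.0085,"dy": 0,"dz": 0.0065,"rx": 0,"ry": 0,"rz": 0,"claw": 0.4},{"dx": -0.0085,"dy": 0,"dz": 0.0065,"rx": 0,"ry": 0,"rz": 0,"claw": 0.4},{"dx": -0.0085,"dy": 0,"dz": 0.0065,"rx": 0,"ry": 0,"rz": 0,"claw": 0.4}]}}

```text
time_s: 19.4
ee_pos: [0.4924, -0.016, 0.0375]
eef_rot: [-3.138, 0.348, 1.627]
force: [0.3, 2.5, -3.1]
grip_width: 0.0563
grip_force: 2.2
```

```bash
python3 -c "
from h import *
chk()"
```

```text
[ 0.4924 -0.016   0.0375] [ 0.3  2.5 -3.1] walld 0.1706 [ 0.07  0.45  1.85 -0.45  0.91  0.3 ]
3427 zmax 0.222 d -0.001 0.152 x 0.453 0.551
back [ 0.512 -0.039  0.07 ] [ 0.1  -0.09]
```

Call:
{"fn": "step_arm", "kwargs": {"plan": [{"dx": -0.006,"dy": 0,"dz": 0.0128,"rx": 0,"ry": 0,"rz": 0,"claw": 0.4},{"dx": -0.006,"dy": 0,"dz": 0.0128,"rx": 0,"ry": 0,"rz": 0,"claw": 0.4},{"dx": -0.006,"dy": 0,"dz": 0.0128,"rx": 0,"ry": 0,"rz": 0,"claw": 0.4},{"dx": -0.006,"dy": 0,"dz": 0.0128,"rx": 0,"ry": 0,"rz": 0,"claw": 0.4},{"dx": -0.006,"dy": 0,"dz": 0.0128,"rx": 0,"ry": 0,"rz": 0,"claw": 0.4},{"dx": -0.006,"dy": 0,"dz": 0.0128,"rx": 0,"ry": 0,"rz": 0,"claw": 0.4}]}}

```text
time_s: 20.05
ee_pos: [0.4928, -0.022, 0.0316]
eef_rot: [-3.138, 0.349, 1.627]
force: [0.4, 2.6, 0.7]
grip_width: 0.0565
grip_force: 1.0
```

```bash
python3 -c "
from h import *
chk()"
```

```text
[ 0.4928 -0.022   0.0316] [0.4 2.6 0.7] walld 0.1645 [ 0.06  0.46  1.85 -0.46  0.89  0.3 ]
3393 zmax 0.223 d -0.001 0.145 x 0.453 0.547
back [ 0.516 -0.043  0.07 ] [ 0.095 -0.092]
```

Call:
{"fn": "step_arm", "kwargs": {"plan": [{"dx": -0.0085,"dy": 0,"dz": 0.006,"rx": 0,"ry": 0,"rz": 0,"claw": 0.4},{"dx": -0.0085,"dy": 0,"dz": 0.006,"rx": 0,"ry": 0,"rz": 0,"claw": 0.4},{"dx": -0.0085,"dy": 0,"dz": 0.006,"rx": 0,"ry": 0,"rz": 0,"claw": 0.4},{"dx": -0.0085,"dy": 0,"dz": 0.006,"rx": 0,"ry": 0,"rz": 0,"claw": 0.4},{"dx": -0.0085,"dy": 0,"dz": 0.006,"rx": 0,"ry": 0,"rz": 0,"claw": 0.4},{"dx": -0.0085,"dy": 0,"dz": 0.006,"rx": 0,"ry": 0,"rz": 0,"claw": 0.4}]}}

```text
time_s: 20.7
ee_pos: [0.493, -0.028, 0.0299]
eef_rot: [-3.138, 0.348, 1.627]
force: [-1.1, 2.1, -3.1]
grip_width: 0.0561
grip_force: 1.8
```

```bash
python3 -c "
from h import *
chk()"
```

```text
[ 0.493  -0.028   0.0299] [-1.1  2.1 -3.1] walld 0.1585 [ 0.04  0.46  1.85 -0.46  0.88  0.29]
3368 zmax 0.227 d -0.001 0.139 x 0.454 0.549
back [ 0.519 -0.049  0.068] [ 0.084 -0.092]
```

Call:
{"fn": "step_arm", "kwargs": {"plan": [{"dx": -0.0094,"dy": 0,"dz": 0.0034,"rx": 0,"ry": 0,"rz": 0,"claw": 0.4},{"dx": -0.0094,"dy": 0,"dz": 0.0034,"rx": 0,"ry": 0,"rz": 0,"claw": 0.4},{"dx": -0.0094,"dy": 0,"dz": 0.0034,"rx": 0,"ry": 0,"rz": 0,"claw": 0.4},{"dx": -0.0094,"dy": 0,"dz": 0.0034,"rx": 0,"ry": 0,"rz": 0,"claw": 0.4},{"dx": -0.0094,"dy": 0,"dz": 0.0034,"rx": 0,"ry": 0,"rz": 0,"claw": 0.4},{"dx": -0.0094,"dy": 0,"dz": 0.0034,"rx": 0,"ry": 0,"rz": 0,"claw": 0.4},{"dx": -0.0094,"dy": 0,"dz": 0.0034,"rx": 0,"ry": 0,"rz": 0,"claw": 0.4}]}}

```text
time_s: 21.45
ee_pos: [0.4935, -0.035, 0.03]
eef_rot: [-3.138, 0.349, 1.627]
force: [0.4, 3.5, -1.4]
grip_width: 0.0564
grip_force: 1.6
```

```bash
python3 -c "
from h import *
chk()"
```

```text
[ 0.4935 -0.035   0.03  ] [ 0.4  3.5 -1.4] walld 0.1515 [ 0.03  0.46  1.85 -0.46  0.88  0.28]
3338 zmax 0.224 d -0.001 0.13 x 0.454 0.546
back [ 0.525 -0.056  0.067] [ 0.064 -0.089]
```

Call:
{"fn": "step_arm", "kwargs": {"plan": [{"dx": 0.14,"dy": 0,"dz": -0.05,"rx": 0,"ry": 0,"rz": 0,"claw": 0.4},{"dx": 0.19,"dy": 0,"dz": -0.07,"rx": 0,"ry": 0,"rz": 0,"claw": 0.4},{"dx": 0.14,"dy": 0,"dz": -0.05,"rx": 0,"ry": 0,"rz": 0,"claw": 0.4},{"dx": 0,"dy": 0,"dz": 0,"rx": 0,"ry": 0,"rz": 0,"claw": 0.4},{"dx": 0,"dy": 0,"dz": 0,"rx": 0,"ry": 0,"rz": 0,"claw": 0.4},{"dx": 0,"dy": 0,"dz": 0,"rx": 0,"ry": 0,"rz": 0,"claw": 0.4},{"dx": 0,"dy": 0,"dz": 0,"rx": 0,"ry": 0,"rz": 0,"claw": 0.4},{"dx": 0,"dy": 0,"dz": 0,"rx": 0,"ry": 0,"rz": 0,"claw": 0.4}]}}

```text
time_s: 22.3
ee_pos: [0.4907, 0.0146, 0.0299]
eef_rot: [-3.138, 0.349, 1.627]
force: [0.2, -0.2, -0.7]
grip_width: 0.0564
grip_force: 0.0
```

```bash
python3 -c "
from h import *
c=chk(); cv2.imwrite('pics/l7.png',c['img'][60:360,280:640,::-1])"
```

```text
[0.4907 0.0146 0.0299] [ 0.2 -0.2 -0.7] walld 0.2012 [ 0.13  0.47  1.84 -0.44  0.91  0.36]
2974 zmax 0.234 d 0.037 0.169 x 0.451 0.572
back [ 0.493 -0.022  0.126] [ 0.059 -0.051]
```

View pics/l7.png

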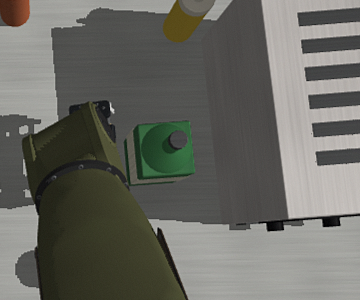

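The bottle now stands square to the wall (back-face slope 0.059). Next I raise the tips to about 50 mm and slide it to the wall.

Call:
{"fn": "step_arm", "kwargs": {"plan": [{"dx": -0.06,"dy": 0,"dz": -0.165,"rx": 0,"ry": 0,"rz": 0,"claw": 0.4},{"dx": -0.06,"dy": 0,"dz": -0.165,"rx": 0,"ry": 0,"rz": 0,"claw": 0.4},{"dx": -0.0376,"dy": 0,"dz": 0.0137,"rx": 0,"ry": 0,"rz": 0,"claw": 0.4},{"dx": -0.0282,"dy": 0,"dz": 0.0103,"rx": 0,"ry": 0,"rz": 0,"claw": 0.4},{"dx": -0.0282,"dy": 0,"dz": 0.0103,"rx": 0,"ry": 0,"rz": 0,"claw": 0.4},{"dx": -0.0282,"dy": 0,"dz": 0.0103,"rx": 0,"ry": 0,"rz": 0,"claw": 0.4},{"dx": -0.0188,"dy": 0,"dz": 0.0068,"rx": 0,"ry": 0,"rz": 0,"claw": 0.4},{"dx": -0.0188,"dy": 0,"dz": 0.0068,"rx": 0,"ry": 0,"rz": 0,"claw": 0.4},{"dx": -0.0188,"dy": 0,"dz": 0.0068,"rx": 0,"ry": 0,"rz": 0,"claw": 0.4},{"dx": -0.0188,"dy": 0,"dz": 0.0068,"rx": 0,"ry": 0,"rz": 0,"claw": 0.4}]}}

```text
time_s: 23.35
ee_pos: [0.492, -0.006, 0.0649]
eef_rot: [-3.138, 0.348, 1.627]
force: [-0.4, 2.2, -1.0]
grip_width: 0.0567
grip_force: 1.0
```

Call:
{"fn": "step_arm", "kwargs": {"plan": [{"dx": -0.0188,"dy": 0,"dz": 0.0068,"rx": 0,"ry": 0,"rz": 0,"claw": 0.4},{"dx": -0.0188,"dy": 0,"dz": 0.0068,"rx": 0,"ry": 0,"rz": 0,"claw": 0.4},{"dx": -0.0188,"dy": 0,"dz": 0.0068,"rx": 0,"ry": 0,"rz": 0,"claw": 0.4},{"dx": -0.0188,"dy": 0,"dz": 0.0068,"rx": 0,"ry": 0,"rz": 0,"claw": 0.4},{"dx": -0.0188,"dy": 0,"dz": 0.0068,"rx": 0,"ry": 0,"rz": 0,"claw": 0.4},{"dx": -0.0188,"dy": 0,"dz": 0.0068,"rx": 0,"ry": 0,"rz": 0,"claw": 0.4},{"dx": -0.0188,"dy": 0,"dz": 0.0068,"rx": 0,"ry": 0,"rz": 0,"claw": 0.4},{"dx": -0.0188,"dy": 0,"dz": 0.0068,"rx": 0,"ry": 0,"rz": 0,"claw": 0.4}]}}

```text
time_s: 24.15
ee_pos: [0.4929, -0.0221, 0.065]
eef_rot: [-3.138, 0.348, 1.627]
force: [0.3, 2.2, -1.0]
grip_width: 0.0563
grip_force: 0.9
```

```bash
python3 -c "
from h import *
c=chk()"
```

```text
[ 0.4929 -0.0221  0.065 ] [ 0.3  2.2 -1. ] walld 0.1644 [ 0.06  0.4   1.84 -0.43  0.95  0.26]
2688 zmax 0.236 d 0.017 0.151 x 0.452 0.572
back [ 0.499 -0.042  0.15 ] [ 0.096 -0.09 ]
```

Call:
{"fn": "step_arm", "kwargs": {"plan": [{"dx": -0.0282,"dy": 0,"dz": 0.0103,"rx": 0,"ry": 0,"rz": 0,"claw": 0.4},{"dx": -0.0376,"dy": 0,"dz": 0.0137,"rx": 0,"ry": 0,"rz": 0,"claw": 0.4},{"dx": -0.0376,"dy": 0,"dz": 0.0137,"rx": 0,"ry": 0,"rz": 0,"claw": 0.4},{"dx": -0.0376,"dy": 0,"dz": 0.0137,"rx": 0,"ry": 0,"rz": 0,"claw": 0.4},{"dx": -0.0376,"dy": 0,"dz": 0.0137,"rx": 0,"ry": 0,"rz": 0,"claw": 0.4},{"dx": -0.0376,"dy": 0,"dz": 0.0137,"rx": 0,"ry": 0,"rz": 0,"claw": 0.4},{"dx": -0.0376,"dy": 0,"dz": 0.0137,"rx": 0,"ry": 0,"rz": 0,"claw": 0.4},{"dx": -0.0376,"dy": 0,"dz": 0.0137,"rx": 0,"ry": 0,"rz": 0,"claw": 0.4},{"dx": -0.0376,"dy": 0,"dz": 0.0137,"rx": 0,"ry": 0,"rz": 0,"claw": 0.4},{"dx": -0.0282,"dy": 0,"dz": 0.0103,"rx": 0,"ry": 0,"rz": 0,"claw": 0.4}]}}

```text
time_s: 25.2
ee_pos: [0.4949, -0.0602, 0.065]
eef_rot: [-3.138, 0.349, 1.627]
force: [0.5, 2.9, -0.2]
grip_width: 0.0561
grip_force: 1.0
```

Call:
{"fn": "step_arm", "kwargs": {"plan": [{"dx": -0.0188,"dy": 0,"dz": 0.0068,"rx": 0,"ry": 0,"rz": 0,"claw": 0.4},{"dx": -0.0188,"dy": 0,"dz": 0.0068,"rx": 0,"ry": 0,"rz": 0,"claw": 0.4},{"dx": -0.0188,"dy": 0,"dz": 0.0068,"rx": 0,"ry": 0,"rz": 0,"claw": 0.4},{"dx": -0.0188,"dy": 0,"dz": 0.0068,"rx": 0,"ry": 0,"rz": 0,"claw": 0.4},{"dx": -0.0141,"dy": 0,"dz": 0.0051,"rx": 0,"ry": 0,"rz": 0,"claw": 0.4},{"dx": -0.0094,"dy": 0,"dz": 0.0034,"rx": 0,"ry": 0,"rz": 0,"claw": 0.4}]}}

```text
time_s: 25.8
ee_pos: [0.4955, -0.0705, 0.065]
eef_rot: [-3.138, 0.349, 1.627]
force: [-0.4, 1.9, 0.1]
grip_width: 0.0563
grip_force: 0.9
```

```bash
python3 -c "
from h import *
c=chk()"
```

```text
[ 0.4955 -0.0705  0.065 ] [-0.4  1.9  0.1] walld 0.1159 [-0.04  0.4   1.84 -0.44  0.92  0.18]
2445 zmax 0.235 d -0.001 0.098 x 0.455 0.548
back [ 0.5   -0.095  0.154] [ 0.084 -0.137]
```

Call:
{"fn": "step_arm", "kwargs": {"plan": [{"dx": -0.0094,"dy": 0,"dz": 0.0034,"rx": 0,"ry": 0,"rz": 0,"claw": 0.4},{"dx": -0.0094,"dy": 0,"dz": 0.0034,"rx": 0,"ry": 0,"rz": 0,"claw": 0.4},{"dx": -0.0094,"dy": 0,"dz": 0.0034,"rx": 0,"ry": 0,"rz": 0,"claw": 0.4},{"dx": -0.0094,"dy": 0,"dz": 0.0034,"rx": 0,"ry": 0,"rz": 0,"claw": 0.4},{"dx": -0.0094,"dy": 0,"dz": 0.0034,"rx": 0,"ry": 0,"rz": 0,"claw": 0.4},{"dx": -0.0094,"dy": 0,"dz": 0.0034,"rx": 0,"ry": 0,"rz": 0,"claw": 0.4},{"dx": -0.0094,"dy": 0,"dz": 0.0034,"rx": 0,"ry": 0,"rz": 0,"claw": 0.4},{"dx": -0.0094,"dy": 0,"dz": 0.0034,"rx": 0,"ry": 0,"rz": 0,"claw": 0.4}]}}

```text
time_s: 26.65
ee_pos: [0.496, -0.0784, 0.065]
eef_rot: [-3.138, 0.349, 1.627]
force: [-1.0, 1.3, -0.0]
grip_width: 0.0563
grip_force: 0.9
```

Call:
{"fn": "step_arm", "kwargs": {"plan": [{"dx": -0.0047,"dy": 0,"dz": 0.0017,"rx": 0,"ry": 0,"rz": 0,"claw": 0.4},{"dx": -0.0047,"dy": 0,"dz": 0.0017,"rx": 0,"ry": 0,"rz": 0,"claw": 0.4},{"dx": -0.0047,"dy": 0,"dz": 0.0017,"rx": 0,"ry": 0,"rz": 0,"claw": 0.4},{"dx": -0.0047,"dy": 0,"dz": 0.0017,"rx": 0,"ry": 0,"rz": 0,"claw": 0.4}]}}

```text
time_s: 27.05
ee_pos: [0.4961, -0.0804, 0.065]
eef_rot: [-3.138, 0.349, 1.627]
force: [0.2, 2.3, -0.4]
grip_width: 0.0561
grip_force: 0.9
```

Call:
{"fn": "step_arm", "kwargs": {"plan": [{"dx": -0.0047,"dy": 0,"dz": 0.0017,"rx": 0,"ry": 0,"rz": 0,"claw": 0.4},{"dx": -0.0047,"dy": 0,"dz": 0.0017,"rx": 0,"ry": 0,"rz": 0,"claw": 0.4},{"dx": 0,"dy": 0,"dz": 0,"rx": 0,"ry": 0,"rz": 0,"claw": 0.4}]}}

```text
time_s: 27.35
ee_pos: [0.4961, -0.0814, 0.065]
eef_rot: [-3.138, 0.349, 1.627]
force: [-0.7, 1.8, -0.2]
grip_width: 0.0566
grip_force: 0.7
```

Call:
{"fn": "step_arm", "kwargs": {"plan": [{"dx": -0.0047,"dy": 0,"dz": 0.0017,"rx": 0,"ry": 0,"rz": 0,"claw": 0.4},{"dx": -0.0047,"dy": 0,"dz": 0.0017,"rx": 0,"ry": 0,"rz": 0,"claw": 0.4},{"dx": -0.0047,"dy": 0,"dz": 0.0017,"rx": 0,"ry": 0,"rz": 0,"claw": 0.4},{"dx": 0,"dy": 0,"dz": 0,"rx": 0,"ry": 0,"rz": 0,"claw": 0.4}]}}

```text
time_s: 27.75
ee_pos: [0.4962, -0.0829, 0.0651]
eef_rot: [-3.138, 0.349, 1.627]
force: [-0.3, 1.9, -0.5]
grip_width: 0.0562
grip_force: 0.7
```

Call:
{"fn": "step_arm", "kwargs": {"plan": [{"dx": -0.0047,"dy": 0,"dz": 0.0017,"rx": 0,"ry": 0,"rz": 0,"claw": 0.4},{"dx": -0.0047,"dy": 0,"dz": 0.0017,"rx": 0,"ry": 0,"rz": 0,"claw": 0.4},{"dx": 0,"dy": 0,"dz": 0,"rx": 0,"ry": 0,"rz": 0,"claw": 0.4}]}}

```text
time_s: 28.05
ee_pos: [0.4963, -0.0839, 0.065]
eef_rot: [-3.138, 0.349, 1.627]
force: [-1.1, 1.9, -0.3]
grip_width: 0.0568
grip_force: 0.7
```

Call:
{"fn": "step_arm", "kwargs": {"plan": [{"dx": -0.0047,"dy": 0,"dz": 0.0017,"rx": 0,"ry": 0,"rz": 0,"claw": 0.4},{"dx": -0.0047,"dy": 0,"dz": 0.0017,"rx": 0,"ry": 0,"rz": 0,"claw": 0.4},{"dx": 0,"dy": 0,"dz": 0,"rx": 0,"ry": 0,"rz": 0,"claw": 0.4}]}}

```text
time_s: 28.35
ee_pos: [0.4963, -0.0846, 0.065]
eef_rot: [-3.138, 0.348, 1.627]
force: [-1.2, 4.5, -0.1]
grip_width: 0.0565
grip_force: 2.4
```

Call:
{"fn": "step_arm", "kwargs": {"plan": [{"dx": -0.0038,"dy": 0,"dz": 0.0014,"rx": 0,"ry": 0,"rz": 0,"claw": 0.4},{"dx": 0,"dy": 0,"dz": 0,"rx": 0,"ry": 0,"rz": 0,"claw": 0.4}]}}

```text
time_s: 28.55
ee_pos: [0.4962, -0.0849, 0.0649]
eef_rot: [-3.138, 0.348, 1.627]
force: [-1.5, 7.8, 0.7]
grip_width: 0.0565
grip_force: 3.5
```

```bash
python3 -c "
from h import *
F=[]
for i in range(4): viewer.camera('top'); F.append(telemetry.get_obs()['force'])
print(np.round(F,1), np.mean(F,0))"
```

```text
[[-1.3  7.6  1. ]
 [-1.7  6.9  1.3]
 [-1.6  6.3  0.1]
 [-1.5  7.3 -0.1]] [-1.5316673   7.02512938  0.57940996]
```

Call:
{"fn": "step_arm", "kwargs": {"plan": [{"dx": -0.0038,"dy": 0,"dz": 0.0014,"rx": 0,"ry": 0,"rz": 0,"claw": 0.4},{"dx": 0,"dy": 0,"dz": 0,"rx": 0,"ry": 0,"rz": 0,"claw": 0.4}]}}

```text
time_s: 28.95
ee_pos: [0.4962, -0.085, 0.0649]
eef_rot: [-3.138, 0.347, 1.627]
force: [-2.0, 9.7, 1.1]
grip_width: 0.0561
grip_force: 4.8
```

```bash
python3 -c "
from h import *
F=[]
for i in range(6): viewer.camera('top'); F.append(telemetry.get_obs()['force'])
print(np.round(F,1), np.mean(F,0))"
```

```text
[[-2.8  8.9  2.2]
 [-2.6  9.   1.6]
 [-1.9  9.7  0.9]
 [-1.4  9.4  2. ]
 [-2.2  9.7  1.1]
 [-1.9  9.6  1.4]] [-2.12530584  9.40057337  1.54268096]
```

Call:
{"fn": "step_arm", "kwargs": {"plan": [{"dx": -0.0035,"dy": 0,"dz": 0.0013,"rx": 0,"ry": 0,"rz": 0,"claw": 0.4},{"dx": 0,"dy": 0,"dz": 0,"rx": 0,"ry": 0,"rz": 0,"claw": 0.4},{"dx": 0,"dy": 0,"dz": 0,"rx": 0,"ry": 0,"rz": 0,"claw": 0.4},{"dx": 0,"dy": 0,"dz": 0,"rx": 0,"ry": 0,"rz": 0,"claw": 0.4},{"dx": 0,"dy": 0,"dz": 0,"rx": 0,"ry": 0,"rz": 0,"claw": 0.4},{"dx": 0,"dy": 0,"dz": 0,"rx": 0,"ry": 0,"rz": 0,"claw": 0.4},{"dx": 0,"dy": 0,"dz": 0,"rx": 0,"ry": 0,"rz": 0,"claw": 0.4},{"dx": 0,"dy": 0,"dz": 0,"rx": 0,"ry": 0,"rz": 0,"claw": 0.4},{"dx": 0,"dy": 0,"dz": 0,"rx": 0,"ry": 0,"rz": 0,"claw": 0.4},{"dx": 0,"dy": 0,"dz": 0,"rx": 0,"ry": 0,"rz": 0,"claw": 0.4}]}}

```text
time_s: 30.25
ee_pos: [0.4962, -0.0851, 0.0649]
eef_rot: [-3.138, 0.347, 1.627]
force: [-3.0, 11.8, 1.8]
grip_width: 0.0563
grip_force: 6.0
```

```bash
python3 -c "
from h import *
F=[]
for i in range(8): c=viewer.camera('top'); F.append(telemetry.get_obs()['force'])
print(np.mean(F,0)); chk()
cv2.imwrite('pics/l8.png',c['img'][60:360,280:640,::-1])"
```

```text
[-3.21418437 12.50698497  2.23375378]
[ 0.4962 -0.0851  0.0649] [-3.8 13.4  2.6] walld 0.1013 [-0.07  0.4   1.84 -0.44  0.91  0.15]
2333 zmax 0.235 d -0.001 0.082 x 0.456 0.547
back [ 0.499 -0.111  0.156] [ 0.067 -0.145]
```

View pics/l8.png

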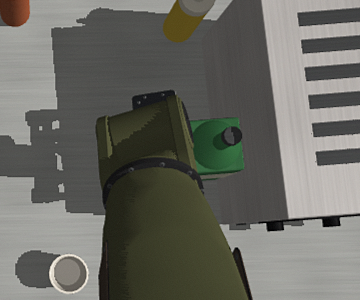

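Flush against the wall, and held for over 1 s at about 11–12 N. Now I back away.

Call:
{"fn": "step_arm", "kwargs": {"plan": [{"dx": 0.0094,"dy": 0,"dz": -0.0034,"rx": 0,"ry": 0,"rz": 0,"claw": 0.4},{"dx": 0.0094,"dy": 0,"dz": -0.0034,"rx": 0,"ry": 0,"rz": 0,"claw": 0.4},{"dx": 0.019,"dy": 0,"dz": -0.0068,"rx": 0,"ry": 0,"rz": 0,"claw": 0.4},{"dx": 0.047,"dy": 0,"dz": -0.017,"rx": 0,"ry": 0,"rz": 0,"claw": 0.4},{"dx": 0.094,"dy": 0,"dz": -0.034,"rx": 0,"ry": 0,"rz": 0,"claw": 0.4},{"dx": 0.14,"dy": 0,"dz": -0.051,"rx": 0,"ry": 0,"rz": 0,"claw": 0.4},{"dx": 0.14,"dy": 0,"dz": -0.051,"rx": 0,"ry": 0,"rz": 0,"claw": 0.4},{"dx": 0.14,"dy": 0,"dz": -0.051,"rx": 0,"ry": 0,"rz": 0,"claw": 0.4},{"dx": 0.14,"dy": 0,"dz": -0.1,"rx": 0,"ry": 0,"rz": 0,"claw": 0.4},{"dx": 0,"dy": 0,"dz": 0,"rx": 0,"ry": 0,"rz": 0,"claw": 0.4}]}}

```text
time_s: 31.7
ee_pos: [0.4922, -0.0041, 0.07]
eef_rot: [-3.139, 0.348, 1.629]
force: [-0.1, -0.4, -0.4]
grip_width: 0.056
grip_force: 0.0
```

```bash
python3 -c "
from h import *
c=chk(); P=cloud(c); g=c['img'].astype(int)
m=(g[...,1]>g[...,0]+15)&(P[...,2]>.03)&(P[...,2]<.13)&(P[...,0]>.4)&(P[...,0]<.6)&(P[...,1]>-.25)&(P[...,1]<0)
Q=P[m]; w=(Q[:,1]-.0598*Q[:,0]+.2163)*.998; print(len(Q),np.percentile(w,[5,50,95]), 'face slope',np.polyfit(Q[:,0],Q[:,1],1), 'lean',np.polyfit(Q[:,2],w,1))"
```

```text
[ 0.4922 -0.0041  0.07  ] [-0.1 -0.4 -0.4] walld 0.1824 [ 0.09  0.39  1.83 -0.42  0.98  0.29]
3139 zmax 0.235 d -0.001 0.089 x 0.455 0.547
back [ 0.497 -0.101  0.118] [ 0.064 -0.133]
226 [0.01958757 0.08759804 0.08855679] face slope [ 0.49671789 -0.35238206] lean [-0.13846384  0.09143488]
```

```bash
python3 -c "
from h import *
print(hand_in())"
```

```text
the job is handed in; nothing more can be done
None
```

The oil bottle is standing upright and flush against the cabinet wall (back face about 88 mm out); I pressed it home at about 11–12 N for over a second, let go and handed the job in at about 32 s, but no verdict came back.

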